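Load the colour-coded label dispenser and start it

ROBOT

A 6-joint arm with a two-finger parallel gripper is mounted at the origin on a cart in front of the work surface, level with it; the furniture and walls round the work are solid. World frame = base frame: x ahead of the robot, y to its left, z up, the work surface at z = 0. Lengths are in m, angles in rad, forces in N, time in s.
With the tool pointing down it reaches from about 0.35 to 0.975 m from the base axis. Payload 4.9 kg.
Tool frame: the origin (TCP) lies midway between the tips of the shut fingers; the grasp point (between the pads) lies manip.grip_depth behind it (manip.grip_depth is the distance from the TCP to the grasp point, in m); z points along the fingers, x is the direction in which the jaws open and shut, and the axes are right-handed (so a half turn about z gives the same grasp; the last joint's range is limited). The gripper opens to 85 mm and grips with 20 to 120 N. Pads are 22 mm wide; open, the fingers measure 114 mm over their backs; the gripper's body (76 mm by 85 mm) begins 54 mm behind the grasp point. The pads swing forward as they close: fully open they stand 13 mm farther back than shut.
Start: joints at [-1.372, 0.053, 1.613, -0, 1.476, -0.119], TCP at [0.195, -0.594, 0.231] pointing down, gripper open.
Joint ranges: [-3.01, 3.01], [-1.01, 2.22], [0.06, 2.58], [-1.02, 4.17], [0.09, 2.62], [-3.14, 3.14]. Speed limits (rad/s): [2.57, 2.57, 3.14, 3.14, 3.14, 3.14].

INTERFACE

Orientations are given as a unit quaternion [w, x, y, z].
In Python, from plant import state, grab_frame, ticket, manip gives the robot as it stands.
- The arm moves only by the tool carry_out, never from a script. Its argument "moves" is a list that holds one entry, the list of rows, each a list of 7 numbers: the turn, a rotation vector about the tool's x, y, z each as a share of 5 degrees, from -1 to 1, then the shift along the tool's x, y, z each as a share of 0.04 m, from -1 to 1, then the gripper command: -1 is shut, 1 is fully open, values between are in proportion. A call has 1 to 8 rows; each row shifts and turns the commanded pose from where the row before left it, along the tool's axes as they then stand; what a row does not reach is not made up. A row lasts 1/12 s, in which the tool goes at most 41.7 mm and 7.16 degrees, less where a joint would pass 70% of its speed; a pose out of reach is approached as far as the arm can. A call with a number of a shift or a turn outside -1 to 1 is refused whole. A call with a gripper value outside its range is refused whole. The fingers move at their own pace and stop on an object; the grip force is fixed at half the most. Time passes only in rows, so rows that do not move let the fingers close. It gives the time, the measured TCP pose, the force and the opening at its end, in the units of the state.
- state(): the state, without advancing time (a new reading comes with each control period).
- grab_frame(name): name is "side" or "top"; returns a dict with "frame" (384x512x3 uint8, red, green, blue), "z_map" (384x512 float32, m along the optical axis (not along the pixel's ray), 0 where there is no reading), "K" (3x3 intrinsics, pixels), "world_from_camera" (4x4, takes a point from camera to world coordinates). Camera axes: x right, y down, z forward; pixel columns grow to the right and rows downward; lengths in m; the calibration is good to about 2 mm. A picture is of the moment at which its call begins.
- ticket.job_done(): hands the job in, once; it reports no verdict.
The state is a dict: "time": time; "joint_pos": joint angles; "joint_vel": joint speeds; "joint_efforts": joint torques, N m; "tool_pos": TCP position; "tool_rot": TCP orientation; "contact_force": force on the tool from outside, world axes, zero at the start; "ft_torque": the same for the moment, N m; "gripper_width": opening from 0.0 (shut) to 1.0 (fully open).
Only numpy, scipy, OpenCV 4.12 (cv2) and the standard library are available. Lean on these libraries where they do the work, as an engineer would, in place of code of your own. Each camera call takes 0.05 s, during which the arm holds its last target.

TASK

Get the specimen label dispenser ready: swing its stiff keeper arm right back to its stop, put each label roll that lies on the worktop onto the spindle of its own colour so that it sits flat on the collar (spindles without a roll stay empty), then swing the arm back over the rolls, fully home. Finally, and not before, press the white, the blue and the green button in that order, one at a time, each fully down. Leave the stone specimens and the dropper bottle where they are.

Things in the scene. Friction and masses are not known exactly. Their poses are not given: they have to be found in the camera images.
- keeper_arm (a joint): Keeper arm of the label dispenser, rad: 0 = home stop, lying over the four spindles; grows to 2.2 = back stop, where it is clear of them. Seen from above it swings clockwise as the value grows. Stiff joint (0.25 N m), stays where it is left.
- keeper_pivot (a point): Point on the upright hinge axis of the keeper arm, at one end of the dispenser (grey base 170 x 270 mm, top 30 mm above the worktop), 88 mm above the worktop. The arm is a flat aluminium bar 198 mm long from this axis with two 118 mm crossbars, all 78 to 88 mm above the worktop.
- keeper_knob (a point): Centre of the upright round black knob on the keeper arm (18 mm diameter, standing from 88 to 127 mm above the worktop; this point is at 110 mm), 110 mm from the hinge axis: pinch it from above.
- roll_red: Red label roll with cardboard core: 50 mm outside diameter, 26 mm high, 22 mm through bore, 90 g; origin at the centre of its underside, z along the bore. Starts lying flat (bore upright) on the worktop left of the dispenser. May be absent.
- roll_yellow: Yellow label roll with cardboard core: 50 mm outside diameter, 26 mm high, 22 mm through bore, 90 g; origin at the centre of its underside, z along the bore. Starts lying flat (bore upright) on the worktop left of the dispenser. May be absent.
- roll_blue: Blue label roll with cardboard core: 50 mm outside diameter, 26 mm high, 22 mm through bore, 90 g; origin at the centre of its underside, z along the bore. Starts lying flat (bore upright) on the worktop left of the dispenser. May be absent.
- roll_green: Green label roll with cardboard core: 50 mm outside diameter, 26 mm high, 22 mm through bore, 90 g; origin at the centre of its underside, z along the bore. Starts lying flat (bore upright) on the worktop left of the dispenser. May be absent.
- seat_red (a point): Centre of the top face of the red collar (42 mm across, 4 mm thick) at the foot of the red spindle, 34 mm above the worktop, z up: the red roll's origin comes here. The spindle is 17 mm thick, stands 38 mm above this point and has a tapered tip. Neighbouring spindles are 90 mm apart.
- seat_yellow (a point): Centre of the top face of the yellow collar (42 mm across, 4 mm thick) at the foot of the yellow spindle, 34 mm above the worktop, z up: the yellow roll's origin comes here. The spindle is 17 mm thick, stands 38 mm above this point and has a tapered tip. Neighbouring spindles are 90 mm apart.
- seat_blue (a point): Centre of the top face of the blue collar (42 mm across, 4 mm thick) at the foot of the blue spindle, 34 mm above the worktop, z up: the blue roll's origin comes here. The spindle is 17 mm thick, stands 38 mm above this point and has a tapered tip. Neighbouring spindles are 90 mm apart.
- seat_green (a point): Centre of the top face of the green collar (42 mm across, 4 mm thick) at the foot of the green spindle, 34 mm above the worktop, z up: the green roll's origin comes here. The spindle is 17 mm thick, stands 38 mm above this point and has a tapered tip. Neighbouring spindles are 90 mm apart.
- button_white (a joint): Travel of the white push button, m: 0 = up, 0.006 = fully down; springs back; fully down takes 5 N.
- button_white_top (a point): Centre of the top of the white button (28 mm across) on the white button box (175 x 66 mm) on the worktop right of the dispenser; press straight down here. Buttons are 52 mm apart; their order along the box varies.
- button_blue (a joint): Travel of the blue push button, m: 0 = up, 0.006 = fully down; springs back; fully down takes 5 N.
- button_blue_top (a point): Centre of the top of the blue button (28 mm across) on the white button box (175 x 66 mm) on the worktop right of the dispenser; press straight down here. Buttons are 52 mm apart; their order along the box varies.
- button_green (a joint): Travel of the green push button, m: 0 = up, 0.006 = fully down; springs back; fully down takes 5 N.
- button_green_top (a point): Centre of the top of the green button (28 mm across) on the white button box (175 x 66 mm) on the worktop right of the dispenser; press straight down here. Buttons are 52 mm apart; their order along the box varies.
- limestone: Bystander: pale limestone lump, 41 x 53 x 26 mm; origin at its underside.
- malachite: Bystander: green malachite specimen, 37 x 41 x 31 mm; origin at its underside.
- dropper: Bystander: white dropper bottle with blue stripe, 32 x 32 x 98 mm, upright; origin at its underside.
There are look-alikes about, which are no part of the job. What is shaped like the roll_red but purple is not meant.

How it is judged:
By the outcome, as a careful person would: the job done as asked, in the order asked, and still so for the second after the job is handed in, with the robot touching nothing.
Of roll_red, roll_yellow, roll_blue, roll_green only 3 to 4 are there at a start; the rules pass over those that are not, and their reading is None.
At some moment in a run one of roll_red, roll_yellow, roll_blue, roll_green may be knocked a few centimetres aside while the robot is not near it.
It also fails if it takes over 200 s, if anything falls off the work surface, if the arm or the gripper's body presses on something with over 40 N, if the wrist force passes 120 N, or if a joint passes its speed limit or range.

## Working session

There is one attempt and no reset: what is moved stays moved. The work goes in short steps, Python scripts to look and compute and a tool call to move; the robot and the scene stay as the last step left them, time stands still between calls to the robot, and variables do not carry over. Pictures are saved under pics/ and viewed, and the job is handed in when it is done.

Besides the shell and the picture viewer there is one more tool, called after "Request:" as name([rows], argument=value, ...), one row to a line, values as JSON. carry_out: Moves the arm, as the interface text tells. Shift numbers are shares of 0.04 m and turn numbers shares of 5 degrees, none past 1 either way. Its arguments: {"type":"object","properties":{"moves":{"type":"array"}},"required":["moves"]}

```bash
mkdir -p pics; ls; cat > h.py <<'E'
from plant import state, grab_frame, ticket, manip
import numpy as np, cv2
def save(n,f): cv2.imwrite('pics/%s.png'%n, f['frame'][:,:,::-1])
def ray(f,u,v,z):
    K=f['K'];T=f['world_from_camera']
    d=T[:3,:3]@np.linalg.solve(K,[u,v,1.]);o=T[:3,3]
    return o+d*(z-o[2])/d[2]
def cloud(f):
    K=f['K'];T=f['world_from_camera'];h,w=f['z_map'].shape
    u,v=np.meshgrid(np.arange(w),np.arange(h));z=f['z_map']
    p=np.stack([(u-K[0,2])/K[0,0]*z,(v-K[1,2])/K[1,1]*z,z],-1)
    return p@T[:3,:3].T+T[:3,3]
E
python3 - <<'E'
from h import *
s=state();print(s,manip.grip_depth)
for n in('top','side'):
    f=grab_frame(n);save(n+'0',f);print(f['K'],f['world_from_camera'])
E
```

```text
pics
{'time': 0.0, 'joint_pos': array([-1.37198739e+00,  5.33680274e-02,  1.61433652e+00, -5.91901379e-06,
        1.47597302e+00, -1.19002128e-01]), 'joint_vel': array([-0.0007156 ,  0.00306562,  0.00010528,  0.00155489,  0.00055758,
        0.00155437]), 'joint_efforts': array([-1.83135242e-03, -3.93679225e+01, -3.70180392e+01, -1.84492360e-04,
        7.08583262e-03,  6.77782950e-06]), 'tool_pos': array([ 0.19517641, -0.59307578,  0.23003069]), 'tool_rot': array([-7.04968152e-04,  8.10088608e-01, -5.86306541e-01, -7.67943014e-04]), 'contact_force': array([ 0.09108244,  0.13855357, -0.49911241]), 'ft_torque': array([-0.04395222,  0.03417252, -0.04091835]), 'gripper_width': 0.9982541935834998} 0.0187
[[439.4252009    0.         256.05271837]
 [  0.         439.4252009  189.43151759]
 [  0.           0.           1.        ]] [[ 0.01151492 -0.99203475  0.12543708  0.40297085]
 [-0.99991949 -0.01209255 -0.00384444  0.05854593]
 [ 0.00533067 -0.12538272 -0.99209413  1.39698181]
 [ 0.          0.          0.          1.        ]]
[[371.13487216   0.         255.32127499]
 [  0.         371.13487216 191.81968852]
 [  0.           0.           1.        ]] [[-9.12415545e-01 -2.11040663e-01  3.50656117e-01  1.60371957e-01]
 [-4.09264234e-01  4.68791106e-01 -7.82775629e-01  9.41841035e-01]
 [ 8.13018684e-04 -8.57727659e-01 -5.14103688e-01  6.77488444e-01]
 [ 0.00000000e+00  0.00000000e+00  0.00000000e+00  1.00000000e+00]]
```

View pics/top0.png

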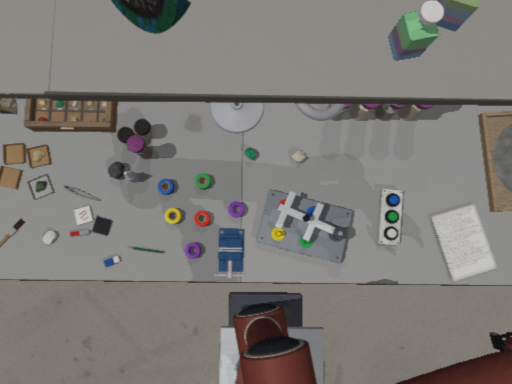

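View pics/side0.png

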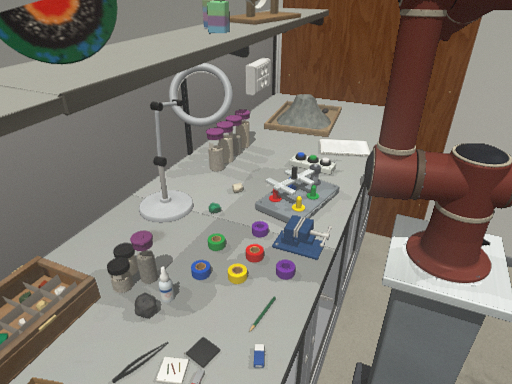

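```bash
python3 - <<'E'
from h import *
f=grab_frame('top');a=f['frame'];c=cloud(f)
print(f['world_from_camera'][:3,3])
cr=a[140:270,150:410][:,:,::-1]
cv2.imwrite('pics/z1.png',cv2.resize(cr,None,fx=3,fy=3,interpolation=cv2.INTER_CUBIC))
hsv=cv2.cvtColor(a,cv2.COLOR_RGB2HSV)
R={'red':(0,6),'yellow':(24,33),'green':(60,80),'blue':(108,122),'purple':(128,150)}
for n,(l,h) in R.items():
    m=cv2.inRange(hsv,(l,130,60),(h,255,255)); m[:, :140]=0;m[:130]=0;m[275:]=0
    k,lab,st,ce=cv2.connectedComponentsWithStats(m)
    for i in range(1,k):
        if st[i,4]>15:
            q=c[lab==i]; print(n,st[i],ce[i].round(1),np.median(q,0).round(3),ray(f,*ce[i],np.median(q[:,2])).round(3))
E
```

```text
[0.40297085 0.05854593 1.39698181]
red [279 199   6   5  19] [282.2 201.3] [ 0.537 -0.028  0.034] [ 0.539 -0.029  0.034]
red [194 211  16  15 133] [201.9 218.1] [0.484 0.219 0.026] [0.484 0.221 0.026]
yellow [165 208  17  16 152] [173.  215.5] [0.493 0.311 0.025] [0.491 0.312 0.025]
yellow [272 228  13  13 129] [277.6 233.7] [ 0.438 -0.013  0.035] [ 0.438 -0.015  0.035]
green [246 148   9  11  74] [250.1 153. ] [0.693 0.074 0.026] [0.693 0.074 0.026]
green [195 174  16  15 104] [203.1 181.2] [0.598 0.217 0.025] [0.601 0.22  0.025]
green [388 212  10   9  78] [392.5 216. ] [ 0.496 -0.368  0.047] [ 0.496 -0.368  0.047]
green [300 237  13  11  75] [305.5 242.7] [ 0.411 -0.099  0.035] [ 0.412 -0.101  0.035]
blue [158 179  16  15 124] [165.9 186.3] [0.581 0.336 0.025] [0.583 0.337 0.025]
blue [389 195  10  10  81] [393.5 199.3] [ 0.549 -0.373  0.046] [ 0.548 -0.373  0.046]
blue [307 206   8  10  52] [310.2 210.5] [ 0.511 -0.115  0.034] [ 0.511 -0.116  0.034]
purple [229 202  15  15 130] [235.9 208.8] [0.514 0.115 0.026] [0.514 0.116 0.026]
purple [186 243  15  15 130] [192.7 250. ] [0.385 0.246 0.026] [0.385 0.247 0.026]
```

View pics/z1.png

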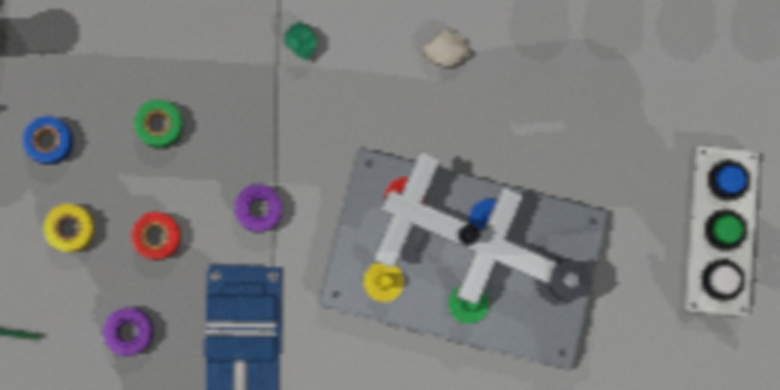

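```bash
python3 - <<'E'
from h import *
f=grab_frame('top');a=f['frame'];c=cloud(f)
g=grab_frame('side');cs=cloud(g);b=g['frame']
cv2.imwrite('pics/z2.png',cv2.resize(b[150:290,180:360][:,:,::-1],None,fx=4,fy=4,interpolation=cv2.INTER_CUBIC))
# top: points by height above dispenser
for nm,cl,im in(('top',c,a),('side',cs,b)):
    R=(cl[...,0]>.35)&(cl[...,0]<.62)&(cl[...,1]>-.3)&(cl[...,1]<.08)
    for l,h in((.075,.092),(.092,.122),(.122,.135)):
        m=R&(cl[...,2]>l)&(cl[...,2]<h)
        k,lab,st,ce=cv2.connectedComponentsWithStats(m.astype(np.uint8))
        for i in range(1,k):
            if st[i,4]>5:
                q=cl[lab==i];print(nm,l,st[i],ce[i].round(1),np.median(q,0).round(3),q.min(0).round(3),q.max(0).round(3))
# bar orientation
m=(c[...,0]>.35)&(c[...,0]<.62)&(c[...,1]>-.3)&(c[...,1]<.08)&(c[...,2]>.078)&(c[...,2]<.095)&(a.min(-1)>150)
ys,xs=np.where(m);P=c[m];print(P.mean(0))
m2=(c[...,0]>.33)&(c[...,0]<.65)&(c[...,1]>-.3)&(c[...,1]<.08)&(c[...,2]>.026)&(c[...,2]<.033)
print(cv2.minAreaRect(c[m2][:,:2].astype(np.float32)))
for (u,v) in((340,233),(339,231),(341,235)): print(c[v,u],a[v,u])
E
```

```text
top 0.075 [275 191  31  38 400] [288.3 210.6] [ 0.502 -0.043  0.087] [ 0.454 -0.094  0.08 ] [ 0.565 -0.004  0.092]
top 0.075 [303 203  37  38 427] [317.8 223.8] [ 0.464 -0.129  0.087] [ 0.419 -0.194  0.077] [ 0.53  -0.087  0.092]
top 0.092 [303 215   5   8  15] [304.5 218.9] [ 0.48  -0.089  0.095] [ 0.472 -0.099  0.092] [ 0.491 -0.087  0.119]
top 0.092 [334 227  13  13 109] [340.2 232.7] [ 0.441 -0.196  0.095] [ 0.423 -0.214  0.092] [ 0.459 -0.177  0.103]
top 0.122 [305 215   6   6  29] [307.3 217.4] [ 0.485 -0.095  0.126] [ 0.476 -0.103  0.123] [ 0.491 -0.089  0.132]
side 0.075 [266 166  55  29 486] [293.4 180.5] [ 0.476 -0.07   0.086] [ 0.418 -0.195  0.075] [ 0.565 -0.     0.092]
side 0.075 [285 169   7   7  36] [288.3 171.9] [ 0.516 -0.126  0.087] [ 0.502 -0.142  0.077] [ 0.529 -0.114  0.089]
side 0.092 [310 164  11   5  43] [315.1 165.8] [ 0.44  -0.191  0.094] [ 0.424 -0.213  0.092] [ 0.46  -0.173  0.099]
side 0.092 [291 170   6   9  40] [293.9 173.5] [ 0.482 -0.086  0.107] [ 0.476 -0.093  0.092] [ 0.494 -0.08   0.121]
side 0.122 [292 167   5   3  15] [294. 168.] [ 0.484 -0.088  0.125] [ 0.477 -0.098  0.122] [ 0.493 -0.083  0.127]
[ 0.4870469  -0.08378359  0.08756378]
((0.46440380811691284, -0.09919390082359314), (0.26890701055526733, 0.1708594113588333), 76.35667419433594)
[ 0.44081971 -0.19491923  0.09969917] [134 135 141]
[ 0.44675758 -0.19267977  0.09641761] [105 106 112]
[ 0.43498761 -0.19769975  0.10015276] [ 95  96 102]
```

View pics/z2.png

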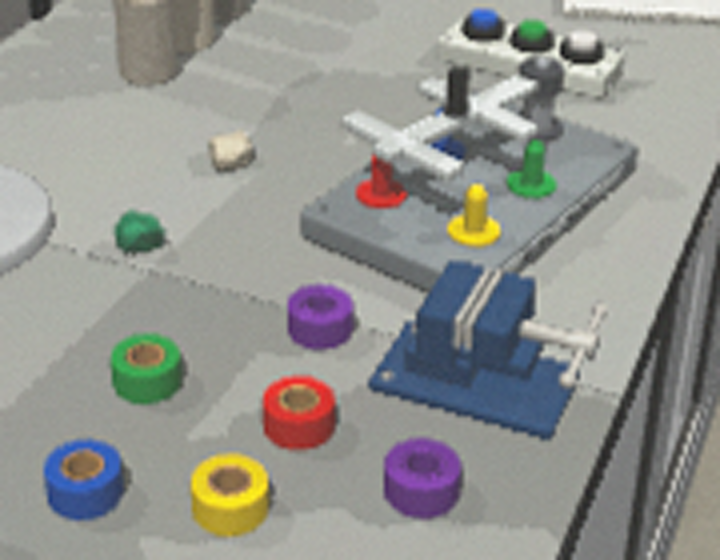

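Request:
carry_out([
  [[0,0,-1,0,0,0,1],[0,0,-1,0,0,0,1],[0,0,-1,0,0,0,1],[0,0,-1,0,0,0,1],[0,0,-1,0,0,0,1],[0,0,-1,0,0,0,1],[0,0,-1,0,0,0,1],[0,0,-1,0,0,0,1]],
])

```text
time: 0.92
tool_pos: [0.1953, -0.5936, 0.2311]
tool_rot: [-0.0, 0.962, -0.272, -0.0]
contact_force: [-0.5, -0.7, -0.1]
gripper_width: 0.999
```

Request:
carry_out([
  [[0,0,-1,0,0,0,1],[0,0,-1,0,0,0,1],[0,0,-1,0,0,0,1],[0,0,-1,0,0,0,1],[0,0,-1,0,0,0,1],[0,0,-1,0,0,0,1],[0,0,-0.36,0,0,0,1],[0,0,0,0,0,0,1]],
])

```text
time: 1.58
tool_pos: [0.1953, -0.5936, 0.2311]
tool_rot: [-0.0, 1.0, 0.0, -0.0]
contact_force: [0.8, 0.0, 0.0]
gripper_width: 1.0
```

Request:
carry_out([
  [[0,0,0,0.45,-0.78,0,1],[0,0,0,0.45,-0.78,0,1],[0,0,0,0.45,-0.78,0,1],[0,0,0,0.45,-0.78,0,1],[0,0,0,0.45,-0.78,0,1],[0,0,0,0.45,-0.78,0,1],[0,0,0,0.45,-0.78,0,1],[0,0,0,0.45,-0.78,0,1]],
])

```text
time: 2.25
tool_pos: [0.3398, -0.3424, 0.2313]
tool_rot: [0.0, 1.0, -0.001, 0.0]
contact_force: [1.2, -0.2, 0.4]
gripper_width: 1.001
```

Request:
carry_out([
  [[0,0,0,0.45,-0.78,0,1],[0,0,0,0.45,-0.78,0,1],[0,0,0,0.45,-0.78,0,1],[0,0,0,0.45,-0.78,0,1],[0,0,0,0.45,-0.78,0,1],[0,0,0,0.45,-0.78,0,1],[0,0,0,0.45,-0.78,0,1],[0,0,0,0.45,-0.78,0,1]],
])

```text
time: 2.92
tool_pos: [0.4838, -0.0926, 0.2315]
tool_rot: [0.0, 1.0, -0.0, 0.0]
contact_force: [0.7, -1.1, -0.2]
gripper_width: 1.004
```

```bash
python3 - <<'E'
from h import *
s=state();print(s['tool_pos'],s['tool_rot'],s['joint_pos'])
for n in('top','side'):
    f=grab_frame(n);save(n+'1',f)
E
```

```text
[ 0.48378935 -0.09264835  0.23148834] [ 1.47476786e-04  9.99999847e-01 -4.24309929e-04  3.22442274e-04] [-3.40389216e-01 -2.73249907e-01  1.91316230e+00 -6.31869281e-05
  1.50097393e+00 -3.39536210e-01]
```

View pics/side1.png

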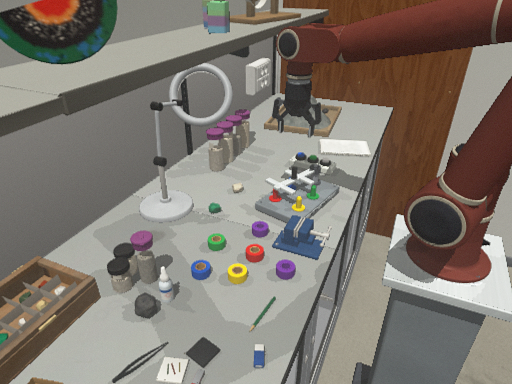

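Request:
carry_out([
  [[0,0,0,0,0,0.75,1],[0,0,0,0,0,0.75,1],[0,0,0,0,0,0.75,1],[0,0,0,0,0,0.5,1],[0,0,0,0,0,0.35,1],[0,0,0,0,0,0.25,1],[0,0,0,0,0,0,1],[0,0,0,0,0,0,-1]],
])

```text
time: 3.68
tool_pos: [0.4831, -0.0948, 0.0974]
tool_rot: [-0.0, 1.0, -0.0, -0.0]
contact_force: [0.1, 1.2, 0.9]
gripper_width: 0.881
```

Request:
carry_out([
  [[0,0,0,0,0,0,-1],[0,0,0,0,0,0,-1],[0,0,0,0,0,0,-1],[0,0,0,0,0,0,-1],[0,0,0,0,0,0,-1],[0,0,0,0,0,0,-1],[0,0,0,0,0,0,-1],[0,0,0,0,0,0,-1]],
])

```text
time: 4.35
tool_pos: [0.4838, -0.0946, 0.0983]
tool_rot: [0.0, 1.0, 0.0, 0.001]
contact_force: [-0.6, 0.1, 5.1]
gripper_width: 0.191
```

```bash
python3 - <<'E'
from h import *
f=grab_frame('side');save('side2',f);cv2.imwrite('pics/z3.png',cv2.resize(f['frame'][120:240,220:370][:,:,::-1],None,fx=4,fy=4))
E
```

```text
(no output)
```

View pics/z3.png

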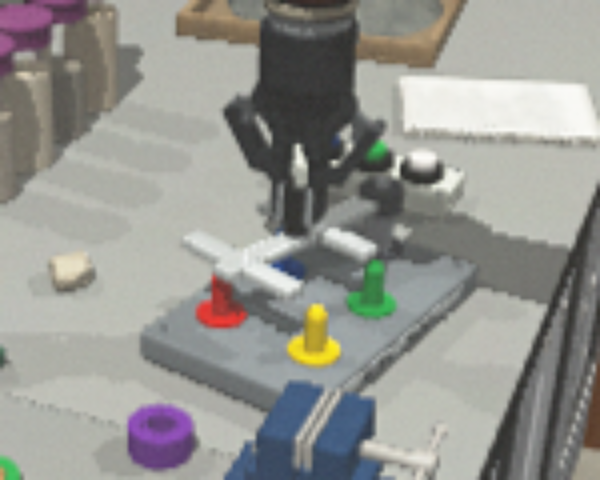

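Request:
carry_out([
  [[0,0,1,0.216,0.104,0,-1],[0,0,1,0.216,0.104,0,-1],[0,0,0,0,0,0,-1],[0,0,0,0,0,0,-1]],
])

```text
time: 4.73
tool_pos: [0.5012, -0.104, 0.0983]
tool_rot: [0.0, 0.996, -0.086, 0.001]
contact_force: [1.3, -0.8, 5.0]
gripper_width: 0.191
```

```bash
python3 - <<'E'
from h import *
s=state();p=s['tool_pos'][:2];print(s['tool_pos'],s['tool_rot'],s['contact_force'],s['ft_torque'])
d=p-np.array([.4837,-.0946]);print(d,np.hypot(*d),np.degrees(np.arctan2(-d[1],d[0])))
v=p-[.441,-.195];print(np.hypot(*v),np.degrees(np.arctan2(v[1],v[0])))
f=grab_frame('side');c=cloud(f)
E
```

```text
[ 0.50119395 -0.10401238  0.09827828] [ 3.48283327e-04  9.96261842e-01 -8.63760196e-02  1.18525444e-03] [ 1.259418   -0.83119053  5.00123746] [-0.12528659 -0.1412336  -0.13880641]
[ 0.01749395 -0.00941238] 0.019865331279577327 28.28186107395013
0.10909655787226363 56.512891280926894
```

Request:
carry_out([
  [[0,0,1,0.216,0.104,0,-1],[0,0,1,0.216,0.104,0,-1],[0,0,1,0.216,0.104,0,-1],[0,0,1,0.216,0.104,0,-1],[0,0,1,0.216,0.104,0,-1],[0,0,1,0.216,0.104,0,-1],[0,0,1,0.216,0.104,0,-1],[0,0,1,0.216,0.104,0,-1]],
])

```text
time: 5.45
tool_pos: [0.5455, -0.1637, 0.0983]
tool_rot: [-0.0, 0.906, -0.423, 0.0]
contact_force: [-2.5, 2.1, 7.6]
gripper_width: 0.188
```

```bash
python3 - <<'E'
from h import *
s=state();p=s['tool_pos'][:2];print(s['tool_pos'],s['joint_pos'],s['contact_force'],s['ft_torque'])
v=p-[.441,-.195];print(np.hypot(*v),np.degrees(np.arctan2(v[1],v[0])))
f=grab_frame('side');save('s4',f)
f=grab_frame('top');save('t4',f)
E
```

```text
[ 0.54547565 -0.16365143  0.09826939] [-4.22397661e-01  4.12611973e-02  1.85605402e+00  5.63124633e-04
  1.24408860e+00  4.51601051e-01] [-2.49441479  2.14491938  7.57033062] [0.15860457 0.36809211 0.06155181]
0.10907746767380118 16.702198585667922
```

View pics/s4.png

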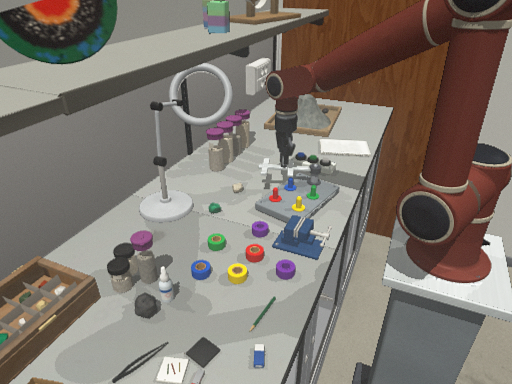

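Request:
carry_out([
  [[0,0,1,0.216,0.104,0,-1],[0,0,1,0.216,0.104,0,-1],[0,0,1,0.216,0.104,0,-1],[0,0,1,0.216,0.104,0,-1],[0,0,1,0.216,0.104,0,-1],[0,0,1,0.216,0.104,0,-1],[0,0,1,0.216,0.104,0,-1],[0,0,1,0.216,0.104,0,-1]],
])

```text
time: 6.22
tool_pos: [0.5412, -0.2385, 0.0982]
tool_rot: [0.001, -0.707, 0.707, -0.0]
contact_force: [-0.0, 3.3, 6.4]
gripper_width: 0.189
```

Request:
carry_out([
  [[0,0,1,0.216,0.104,0,-1],[0,0,1,0.216,0.104,0,-1],[0,0,1,0.216,0.104,0,-1],[0,0,1,0.216,0.104,0,-1],[0,0,0,0,0,0,-1]],
])

```text
time: 6.63
tool_pos: [0.5194, -0.2713, 0.0983]
tool_rot: [-0.0, -0.573, 0.82, -0.0]
contact_force: [-1.8, 0.4, 6.5]
gripper_width: 0.193
```

```bash
python3 - <<'E'
from h import *
s=state();p=s['tool_pos'][:2];print(s['tool_pos'],s['joint_pos'],s['contact_force'],s['ft_torque'])
v=p-[.441,-.195];print(np.hypot(*v),np.degrees(np.arctan2(v[1],v[0])))
f=grab_frame('side');save('s5',f);cv2.imwrite('pics/s5z.png',cv2.resize(f['frame'][120:240,220:370][:,:,::-1],None,fx=4,fy=4))
E
```

```text
[ 0.51941594 -0.27127502  0.09830207] [-6.08243866e-01  7.91996093e-02  1.81627653e+00 -5.36963682e-05
  1.24599866e+00  1.31306578e+00] [-1.84554646  0.39593648  6.48877165] [ 0.15534692  0.31206814 -0.23630553]
0.10939349974793376 -44.2070790016315
```

View pics/s5z.png

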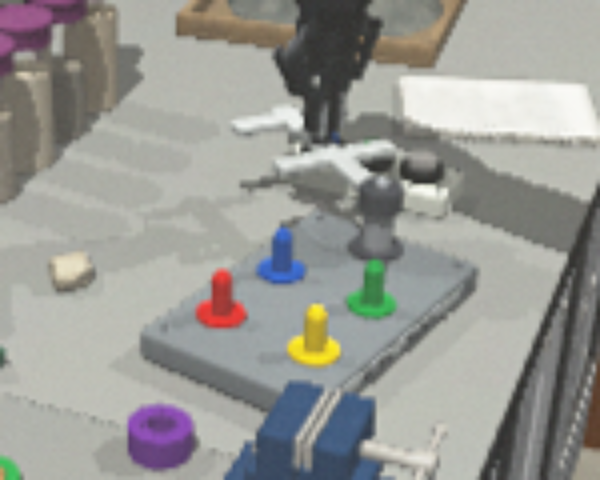

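Request:
carry_out([
  [[0,0,1,0.216,0.104,0,-1],[0,0,0,0,0,0,-1]],
])

```text
time: 6.85
tool_pos: [0.5127, -0.2776, 0.0983]
tool_rot: [0.0, -0.537, 0.844, -0.0]
contact_force: [-1.3, 0.4, 7.1]
gripper_width: 0.193
```

Request:
carry_out([
  [[0,0,0.4,0.087,0.04,0,-1],[0,0,0,0,0,0,-1]],
])

```text
time: 7.02
tool_pos: [0.5111, -0.279, 0.0983]
tool_rot: [0.002, -0.523, 0.852, -0.0]
contact_force: [3.0, 3.6, 6.4]
gripper_width: 0.187
```

Request:
carry_out([
  [[0,0,0.4,0.087,0.04,0,-1],[0,0,0,0,0,0,-1]],
])

```text
time: 7.18
tool_pos: [0.5106, -0.2788, 0.0982]
tool_rot: [0.006, -0.508, 0.861, 0.001]
contact_force: [12.5, 12.4, 4.1]
gripper_width: 0.189
```

```bash
cat > ang.py <<'E'
from h import *
s=state();p=s['tool_pos'][:2];print(s['tool_pos'],s['contact_force'],s['ft_torque'])
v=p-[.441,-.195];print(np.hypot(*v),np.degrees(np.arctan2(v[1],v[0])))
x=s['tool_rot'];
from scipy.spatial.transform import Rotation as Ro
r=Ro.from_quat(x,scalar_first=True).as_matrix();print('yaw',np.degrees(np.arctan2(r[1,0],r[0,0])))
E
python3 ang.py
```

```text
[ 0.51064838 -0.27875832  0.09821497] [12.48226337 12.4037735   4.14081643] [ 1.72671235 -1.6616406  -0.2507142 ]
0.10893279488613734 -50.25512772768859
yaw -118.9453532025448
```

Request:
carry_out([
  [[0,0,0,0,0,0,0.2],[0,0,0,0,0,0,0.2],[0,0,0,0,0,0,0.2],[0,0,0,0,0,-0.5,0.5],[0,0,0,0,0,-1,1],[0,0,0,0,0,-1,1],[0,0,0,0,0,-1,1],[0,0,0,0,0,0,1]],
])

```text
time: 7.85
tool_pos: [0.5103, -0.285, 0.2476]
tool_rot: [0.003, -0.508, 0.861, -0.007]
contact_force: [1.0, -0.8, 1.8]
gripper_width: 1.001
```

```bash
python3 ang.py; python3 - <<'E'
from h import *
f=grab_frame('top');save('t6',f);cv2.imwrite('pics/t6z.png',cv2.resize(f['frame'][140:270,150:410][:,:,::-1],None,fx=3,fy=3))
E
```

```text
[ 0.51028743 -0.28502862  0.24760135] [ 1.04023337 -0.79074966  1.76740303] [-0.04606319  0.00516391  0.02094107]
0.1136041385852071 -52.417556326778666
yaw -118.96354573400251
```

View pics/t6z.png

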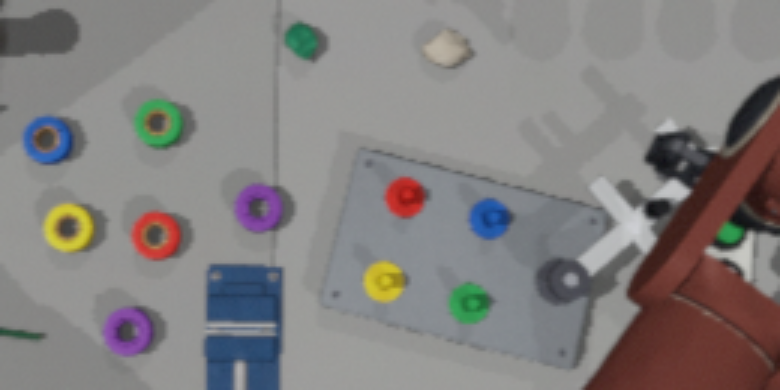

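Request:
carry_out([
  [[0,0,-1,0,0,0,1],[0,0,-1,0,0,0,1],[0,0,-1,0,0,0,1],[0,0,-1,0,0,0,1],[0,0,-1,0,0,0,1],[0,0,-0.8,0,0,0,1],[0,0,0,0,0,0,1]],
])

```text
time: 8.48
tool_pos: [0.5062, -0.2819, 0.235]
tool_rot: [0.0, 0.708, -0.707, -0.002]
contact_force: [-1.3, -0.2, 0.3]
gripper_width: 1.005
```

```bash
cat > seats.py <<'E'
from h import *
R={'red':((0,6),(174,180)),'yellow':((22,34),),'green':((55,85),),'blue':((106,124),)}
def masks(im,n,vmin=50):
    hsv=cv2.cvtColor(im,cv2.COLOR_RGB2HSV);m=0
    for l,h in R[n]: m=m|cv2.inRange(hsv,(l,110,vmin),(h,255,255))
    return m>0
def run(cam):
    f=grab_frame(cam);a=f['frame'];c=cloud(f);out={}
    ctr=np.array([.464,-.099])
    for n in R:
        m=masks(a,n)
        near=(np.abs(c[...,0]-.464)<.13)&(np.abs(c[...,1]+.07)<.1)
        cz=c[...,2]
        mm=m&near&(cz>.0)&(cz<.085)
        for lo,hi,zz in((.028,.042,.034),(.06,.08,.070)):
            k=mm&(cz>lo)&(cz<hi)
            ys,xs=np.where(k)
            if len(xs)<4: print(cam,n,'few',len(xs));continue
            P=np.array([ray(f,u,v,zz)[:2] for u,v in zip(xs,ys)],np.float32)
            (cx,cy),r=cv2.minEnclosingCircle(P)
            print(cam,n,'seat' if zz<.05 else 'tip',len(xs),np.round([cx,cy,r],4),P.mean(0).round(4))
        mr=m&(c[...,1]>.15)&(c[...,1]<.45)&(c[...,0]>.3)&(c[...,0]<.72)&(cz>.020)&(cz<.035)
        k,lab,st,ce=cv2.connectedComponentsWithStats(mr.astype(np.uint8))
        if k>1:
            i=1+np.argmax(st[1:,4]);ys,xs=np.where(lab==i)
            P=np.array([ray(f,u,v,.026)[:2] for u,v in zip(xs,ys)],np.float32)
            (cx,cy),r=cv2.minEnclosingCircle(P)
            print(cam,n,'ROLL',st[i,4],np.round([cx,cy,r],4),P.mean(0).round(4))
if __name__=='__main__':
    run('top');run('side')
E
python3 seats.py;python3 ang.py
```

```text
top red seat 98 [ 0.5265 -0.036   0.0205] [ 0.5267 -0.0354]
top red tip 25 [ 0.5262 -0.0368  0.0084] [ 0.526  -0.0367]
top red ROLL 130 [0.4837 0.2217 0.0249] [0.4838 0.2209]
top yellow seat 108 [ 0.4391 -0.0148  0.0205] [ 0.4388 -0.0143]
top yellow tip 26 [ 0.4387 -0.0158  0.0084] [ 0.4391 -0.016 ]
top yellow ROLL 148 [0.4908 0.3119 0.0251] [0.491  0.3113]
top green seat 98 [ 0.4172 -0.1025  0.0197] [ 0.4169 -0.101 ]
top green tip 27 [ 0.4175 -0.1025  0.0084] [ 0.4174 -0.1025]
top green ROLL 117 [0.6021 0.2216 0.0246] [0.601  0.2212]
top blue seat 107 [ 0.5052 -0.1233  0.0207] [ 0.5045 -0.1225]
top blue tip 24 [ 0.5045 -0.1243  0.0081] [ 0.5043 -0.1243]
top blue ROLL 121 [0.5831 0.3382 0.0246] [0.5836 0.3374]
side red seat 63 [ 0.5253 -0.0288  0.0216] [ 0.5244 -0.0269]
side red tip 16 [ 0.5227 -0.0261  0.0128] [ 0.5233 -0.024 ]
side red ROLL 130 [0.4828 0.2302 0.0265] [0.4814 0.2311]
side yellow seat 72 [ 0.4376 -0.0083  0.0226] [ 0.4371 -0.006 ]
side yellow tip 20 [ 0.4361 -0.0048  0.0126] [ 0.4363 -0.0043]
side yellow ROLL 164 [0.4895 0.3194 0.0265] [0.4887 0.3209]
side green seat 59 [ 0.4165 -0.0944  0.0211] [ 0.4168 -0.0932]
side green tip 17 [ 0.416  -0.0882  0.014 ] [ 0.4162 -0.0893]
side green ROLL 99 [0.6002 0.2322 0.026 ] [0.5994 0.2333]
side blue seat 55 [ 0.5053 -0.116   0.0218] [ 0.5036 -0.1141]
side blue tip 14 [ 0.5027 -0.1115  0.0115] [ 0.5015 -0.1107]
side blue ROLL 137 [0.5817 0.3479 0.0265] [0.5798 0.3482]
[ 0.50651297 -0.28205751  0.23566877] [0.25305082 0.19383725 0.45352427] [ 0.02464726 -0.03359398 -0.04428332]
0.10895392777286693 -53.037615983315575
yaw -90.09169670618739
```

Request:
carry_out([
  [[0,0,0,-0.9,0.04,0,1],[0,0,0,-0.9,0.04,0,1],[0,0,0,-0.9,0.04,0,1],[0,0,0,-0.9,0.04,0,1],[0,0,0,-0.9,0.04,0,1],[0,0,0,-0.9,0.04,0,1],[0,0,0,-0.9,0.04,0,1],[0,0,0,-0.9,0.04,0,1]],
])

```text
time: 9.25
tool_pos: [0.4937, 0.0073, 0.2367]
tool_rot: [-0.0, -0.707, 0.708, 0.0]
contact_force: [-0.2, 0.2, -0.3]
gripper_width: 0.998
```

Request:
carry_out([
  [[0,0,0,-0.9,0.04,0,1],[0,0,0,-0.9,0.04,0,0.7],[0,0,0,-0.9,0.04,0,0.7],[0,0,0,-0.9,0.04,0,0.7],[0,0,0,-0.9,0.04,0,0.7],[0,0,0,-0.9,0.04,0,0.7],[0,0,0,0,0,0,0.7],[0,0,0,0,0,0,0.7]],
])

```text
time: 9.92
tool_pos: [0.4841, 0.223, 0.2366]
tool_rot: [0.001, 0.708, -0.706, -0.0]
contact_force: [0.7, -0.1, -0.6]
gripper_width: 0.85
```

```bash
python3 ang.py; python3 seats.py | grep ROLL; python3 - <<'E'
from h import *
f=grab_frame('side');save('s7',f)
E
```

```text
[0.4841033  0.22304578 0.23655237] [ 0.7111611  -0.11881548 -0.58763713] [-0.0456794  -0.02718808  0.0303292 ]
0.42026202196479495 84.113226096355
yaw -89.85644039580896
top red ROLL 7 [0.4816 0.2004 0.0065] [0.483  0.1997]
top green ROLL 82 [0.6022 0.2215 0.0245] [0.6053 0.2155]
top blue ROLL 50 [0.59   0.3399 0.0228] [0.5975 0.342 ]
side red ROLL 127 [0.4818 0.2299 0.0269] [0.4815 0.2307]
side yellow ROLL 164 [0.4895 0.3194 0.0265] [0.4888 0.3208]
side green ROLL 102 [0.5989 0.2313 0.0264] [0.599  0.2339]
side blue ROLL 140 [0.5802 0.3456 0.0266] [0.58  0.348]
```

View pics/s7.png

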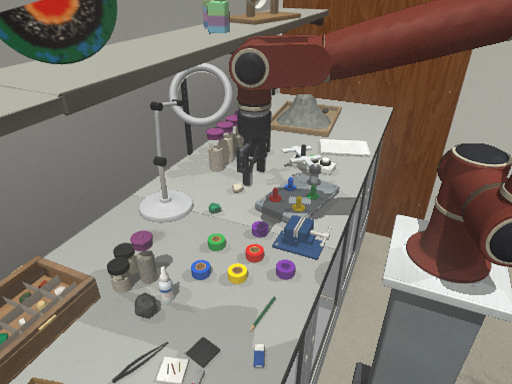

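Request:
carry_out([
  [[0,0,0,0,0,0.95,0.7],[0,0,0,0,0,0.95,0.7],[0,0,0,0,0,0.95,0.7],[0,0,0,0,0,0.95,0.7],[0,0,0,0,0,0.9,0.7],[0,0,0,0,0,0.7,0.7],[0,0,0,0.03,0,0.35,0.7],[0,0,0,0,0,0.15,0.7]],
])

```text
time: 10.73
tool_pos: [0.4825, 0.2182, -0.0022]
tool_rot: [-0.003, -0.706, 0.708, 0.001]
contact_force: [-0.3, 0.3, -0.8]
gripper_width: 0.847
```

Request:
carry_out([
  [[0,0,0,0,0,0,0.7],[0,0,0,0,0,0,-1],[0,0,0,0,0,0,-1],[0,0,0,0,0,0,-1],[0,0,0,0,0,0,-1],[0,0,0,0,0,0,-1],[0,0,0,0,0,0,-1]],
])

```text
time: 11.32
tool_pos: [0.487, 0.221, 0.0039]
tool_rot: [-0.002, 0.707, -0.707, 0.001]
contact_force: [-0.4, -0.5, 7.0]
gripper_width: 0.559
```

```bash
python3 ang.py;  python3 - <<'E'
from h import *
f=grab_frame('side');cv2.imwrite('pics/s8.png',cv2.resize(f['frame'][190:310,180:330][:,:,::-1],None,fx=4,fy=4))
E
```

```text
[0.48697379 0.2209864  0.00386901] [-0.40579927 -0.54304167  6.95745489] [-0.0919093   0.01507641  0.01044352]
0.41851914970193793 83.69340499520571
yaw -89.99113176041111
```

View pics/s8.png

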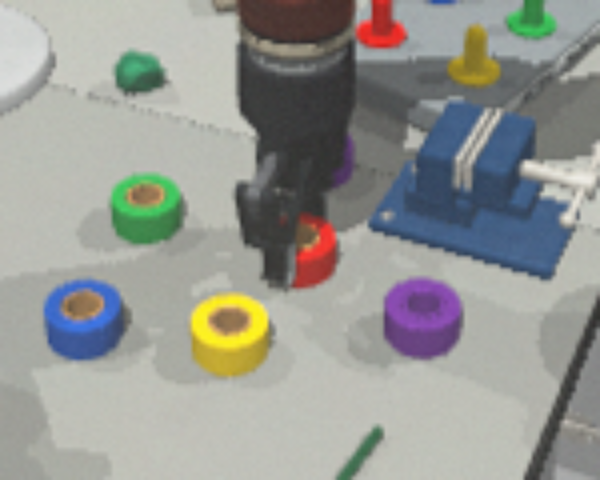

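Request:
carry_out([
  [[0,0,0,0,0,-0.3,-1],[0,0,0,0,0,-0.7,-1],[0,0,0,0,0,-0.9,-1],[0,0,0,0,0,-0.9,-1],[0,0,0,0,0,-0.9,-1],[0,0,0,0,0,-0.3,-1],[0,0,0,0,0,0,-1],[0,0,0,0,0,0,-1]],
])

```text
time: 12.03
tool_pos: [0.4846, 0.2205, 0.1614]
tool_rot: [-0.0, 0.707, -0.707, 0.0]
contact_force: [-0.8, -0.8, -1.6]
gripper_width: 0.554
```

```bash
python3 ang.py;  cat > circ.py <<'E'
from h import *
from seats import masks
from scipy.optimize import least_squares
import sys
def fit(n,near,z0,cam='side',f=None):
    """roll colour n, near xy, bottom height z0; fit r=25mm circle to outer wall points"""
    f=f or grab_frame(cam);c=cloud(f);m=masks(f['frame'],n,35)
    k=m&(np.hypot(c[...,0]-near[0],c[...,1]-near[1])<.045)&(c[...,2]>z0+.004)&(c[...,2]<z0+.021)
    P=c[k][:,:2]
    if len(P)<8: print('few',len(P));return
    r=least_squares(lambda q:np.hypot(P[:,0]-q[0],P[:,1]-q[1])-.025,near,loss='soft_l1',f_scale=.001)
    res=np.hypot(P[:,0]-r.x[0],P[:,1]-r.x[1])-.025
    k2=m&(np.hypot(c[...,0]-r.x[0],c[...,1]-r.x[1])<.03)
    z=c[k2][:,2]
    print(cam,n,len(P),r.x.round(4),'std',res.std().round(4),'z',np.percentile(z,[1,99]).round(4))
if __name__=='__main__':
    f=grab_frame('side')
    fit('yellow',[.491,.312],0,f=f);fit('green',[.602,.2215],0,f=f);fit('blue',[.583,.338],0,f=f)
    s=state()['tool_pos']; fit('red',s[:2],s[2]-.003,f=f);print(s)
    cv2.imwrite('pics/s9.png',cv2.resize(f['frame'][120:270,180:330][:,:,::-1],None,fx=4,fy=4))
E
python3 circ.py
```

```text
[0.48461561 0.22053417 0.16138446] [-0.82113878 -0.77219855 -1.63094937] [-0.02889198  0.00713452  0.00632051]
0.41781691019292605 84.0080185450148
yaw -89.9866895562924
side yellow 97 [0.4916 0.3156] std 0.001 z [0.0008 0.0276]
side green 79 [0.6033 0.2256] std 0.0012 z [0.0009 0.0275]
side blue 96 [0.5841 0.3419] std 0.001 z [0.0005 0.0273]
side red 65 [0.4826 0.2218] std 0.0012 z [0.1586 0.4796]
[0.48353364 0.22022167 0.15943054]
```

View pics/s9.png

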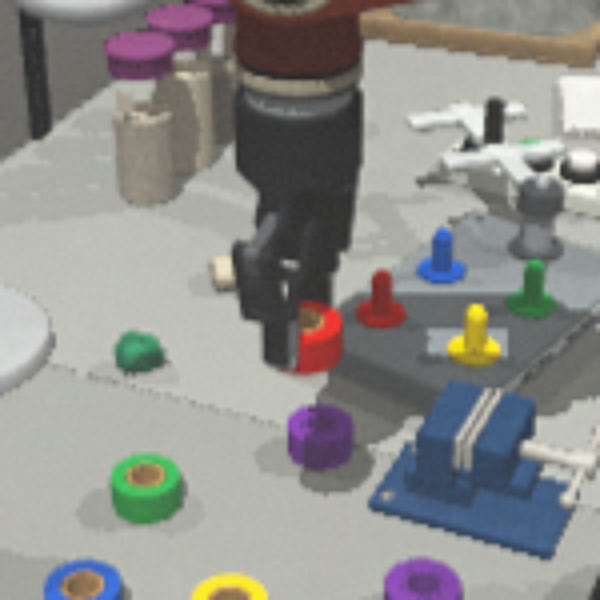

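Request:
carry_out([
  [[0,0,0,0.8,-0.14,0,-1],[0,0,0,0.8,-0.14,0,-1],[0,0,0,0.8,-0.14,0,-1],[0,0,0,0.8,-0.14,0,-1],[0,0,0,0.8,-0.14,0,-1],[0,0,0,0.8,-0.14,0,-1],[0,0,0,0.8,-0.14,0,-1],[0,0,0,0.8,-0.14,0,-1]],
])

```text
time: 12.75
tool_pos: [0.5276, -0.0366, 0.1575]
tool_rot: [0.002, 0.707, -0.707, -0.003]
contact_force: [0.8, 0.4, -0.7]
gripper_width: 0.556
```

Request:
carry_out([
  [[0,0,0,0,0,0.8,-1],[0,0,0,0,0,0.7,-1],[0,0,0,0,0,0.3,-1],[0,0,0,0,0,0,-1],[0,0,0,0,0,0,-1]],
])

```text
time: 13.17
tool_pos: [0.528, -0.0349, 0.0872]
tool_rot: [0.001, 0.707, -0.707, -0.002]
contact_force: [-0.5, 0.4, -0.9]
gripper_width: 0.554
```

```bash
cat > held.py <<'E'
from circ import *
n=sys.argv[1]
f=grab_frame('side');s=state()['tool_pos'];print(s,state()['contact_force'])
fit(n,s[:2],s[2]-.003,f=f)
u0,v0=250,150
cv2.imwrite('pics/%s.png'%sys.argv[2],cv2.resize(f['frame'][130:240,230:360][:,:,::-1],None,fx=6,fy=6,interpolation=cv2.INTER_CUBIC))
f=grab_frame('top');cv2.imwrite('pics/%st.png'%sys.argv[2],cv2.resize(f['frame'][170:270,250:370][:,:,::-1],None,fx=5,fy=5,interpolation=cv2.INTER_CUBIC))
E
python3 held.py red h1
```

```text
[ 0.52948928 -0.03507373  0.08913537] [ 0.93579388  0.35788894 -0.3834866 ]
side red 39 [ 0.5268 -0.0339] std 0.0027 z [0.03  0.404]
```

View pics/h1.png

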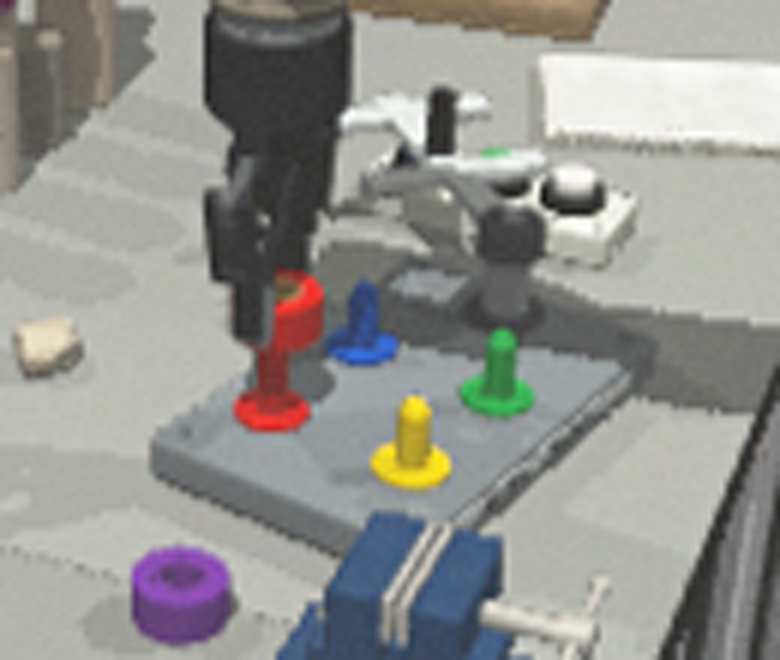

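View pics/h1t.png

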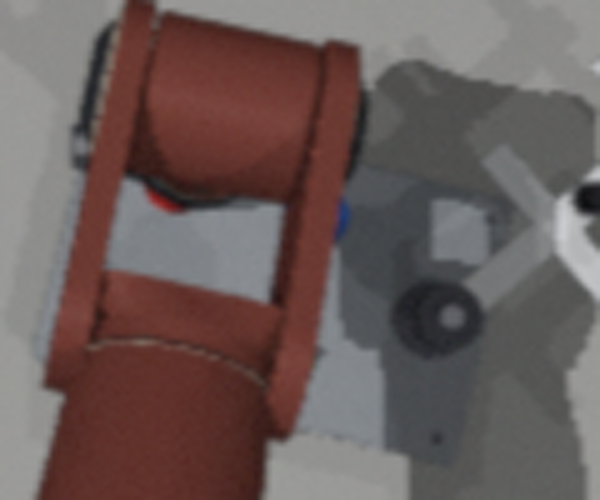

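```bash
cat > cmp.py <<'E'
from h import *
from seats import masks
from scipy.optimize import least_squares
import sys
S={'red':(.5264,-.0364),'yellow':(.4389,-.0153),'green':(.4173,-.1025),'blue':(.5049,-.1238)}
def cf(P,r,x0):
    q=least_squares(lambda q:np.hypot(P[:,0]-q[0],P[:,1]-q[1])-r,x0,loss='soft_l1',f_scale=.001).x
    return q,np.std(np.hypot(P[:,0]-q[0],P[:,1]-q[1])-r)
def spind(f):
    c=cloud(f)
    for n in S:
        m=masks(f['frame'],n,35)&(np.hypot(c[...,0]-S[n][0],c[...,1]-S[n][1])<.02)&(c[...,2]>.042)&(c[...,2]<.064)
        P=c[m][:,:2]
        if len(P)>6: print('spindle',n,len(P),*cf(P,.0085,S[n]))
def held(f,n):
    s=state()['tool_pos'];c=cloud(f);zb=s[2]-.004
    m=masks(f['frame'],n,35)&(np.hypot(c[...,0]-s[0],c[...,1]-s[1])<.035)&(c[...,2]>zb+.006)&(c[...,2]<zb+.02)
    m&=np.hypot(c[...,0]-s[0],c[...,1]-s[1])>.018
    P=c[m][:,:2];q,sd=cf(P,.025,s[:2]);print('held',n,len(P),q,sd,'tcp',s, state()['contact_force'])
if __name__=='__main__':
    f=grab_frame('side');spind(f);held(f,sys.argv[1])
E
python3 cmp.py red
```

```text
spindle red 30 [ 0.52718637 -0.03520683] 0.0013881178291198974
spindle yellow 33 [ 0.43961828 -0.0138038 ] 0.0013168952444439594
spindle green 27 [ 0.41744508 -0.10082395] 0.0016308223852829753
spindle blue 23 [ 0.50499351 -0.12259405] 0.0016976267946608582
held red 31 [ 0.52765615 -0.03402171] 0.0017236604080075 tcp [ 0.53079447 -0.03529941  0.09097986] [0.60200199 0.23771429 0.26107275]
```

Request:
carry_out([
  [[0,0,0,0,0,0,-1],[0,0,0,0,0,0,-1],[0,0,0,0,0,0,-1],[0,0,0,0,0,0,-1]],
])

```text
time: 13.65
tool_pos: [0.53, -0.0354, 0.09]
tool_rot: [-0.0, 0.707, -0.707, 0.0]
contact_force: [0.3, 0.3, -0.5]
gripper_width: 0.555
```

```bash
python3 cmp.py red; python3 cmp.py red; python3 cmp.py red
```

```text
spindle red 29 [ 0.526302   -0.03432255] 0.0015508609931594156
spindle yellow 33 [ 0.4390721  -0.01379588] 0.0014189358822704933
spindle green 24 [ 0.41758714 -0.10035898] 0.0015209402226661712
spindle blue 23 [ 0.50545235 -0.12217194] 0.0017308139904327054
held red 28 [ 0.52799172 -0.03433931] 0.0016954650779131965 tcp [ 0.52985329 -0.03544366  0.08977436] [ 0.5706338   0.13044227 -0.19971757]
spindle red 29 [ 0.52598985 -0.03451907] 0.001429763681339607
spindle yellow 30 [ 0.43964728 -0.0142567 ] 0.0017594389056984684
spindle green 27 [ 0.41791425 -0.1010271 ] 0.0017316455291311887
spindle blue 22 [ 0.5065745  -0.12127743] 0.0011855605148276397
held red 34 [ 0.52827993 -0.0334862 ] 0.0016603916005869296 tcp [ 0.52974864 -0.03548179  0.08960676] [-0.41826077 -0.18724867 -1.34411797]
spindle red 28 [ 0.5261669  -0.03442497] 0.0017248398767355374
spindle yellow 32 [ 0.43970269 -0.0135736 ] 0.0013296805313417189
spindle green 25 [ 0.41839637 -0.10039725] 0.001733913179250386
spindle blue 26 [ 0.50445108 -0.12241183] 0.001756464213662324
held red 31 [ 0.52889976 -0.03357118] 0.0017491881850866943 tcp [ 0.52965814 -0.03548291  0.08945987] [-1.19454341  1.03694323 -0.83217874]
```

Request:
carry_out([
  [[0,0,0,0,0.02,0.25,-1],[0,0,0,0,0,0.2,-1],[0,0,0,0,0,0.2,-1],[0,0,0,0,0,0,-1],[0,0,0,0,0,0,-1]],
])

```text
time: 14.22
tool_pos: [0.5278, -0.0353, 0.0618]
tool_rot: [0.001, 0.707, -0.707, -0.001]
contact_force: [0.4, -0.7, -1.1]
gripper_width: 0.557
```

```bash
python3 held.py red h2
```

```text
[ 0.52844813 -0.03540511  0.0626591 ] [ 0.17013361  0.89841032 -0.23560716]
side red 43 [ 0.5266 -0.0333] std 0.0018 z [0.029  0.2147]
```

View pics/h2.png

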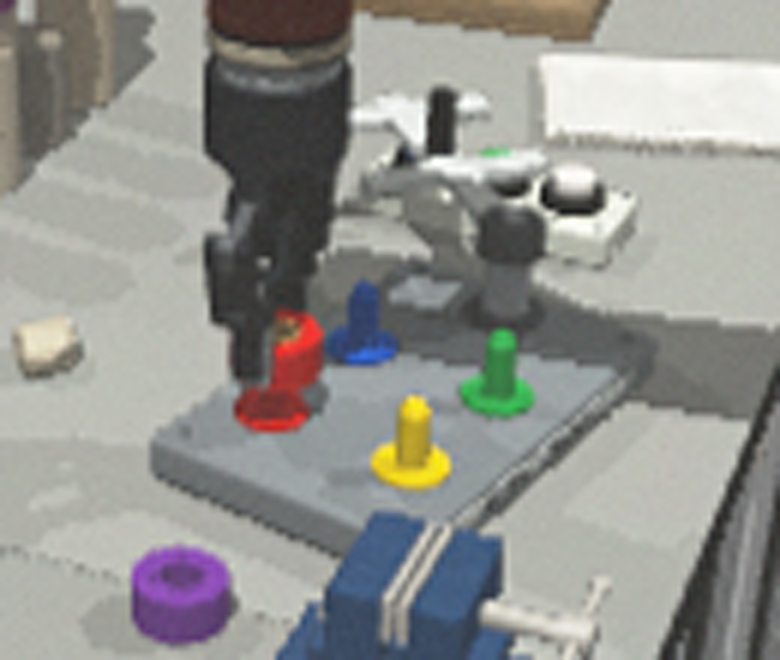

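Request:
carry_out([
  [[0,0,0,0,0,0.25,-1],[0,0,0,0,0,0.2,-1],[0,0,0,0,0,0.14,-1],[0,0,0,0,0,0,-1],[0,0,0,0,0,0,-1],[0,0,0,0,0,0,-1]],
])

```text
time: 14.82
tool_pos: [0.5286, -0.0354, 0.0394]
tool_rot: [0.0, 0.707, -0.707, -0.0]
contact_force: [-0.2, -0.7, -1.5]
gripper_width: 0.551
```

```bash
python3 held.py red h3
```

```text
[ 0.5287134  -0.03544172  0.03959317] [-0.31865414  0.9836185  -1.60680006]
side red 35 [ 0.5262 -0.0345] std 0.0015 z [0.0295 0.3568]
```

View pics/h3.png

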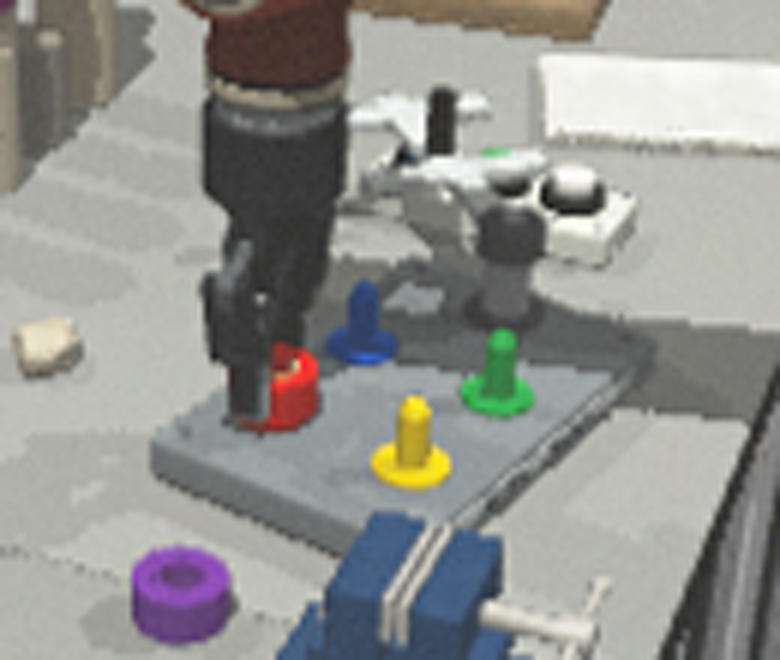

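Request:
carry_out([
  [[0,0,0,0,0,0,0.7],[0,0,0,0,0,0,0.7],[0,0,0,0,0,0,0.7],[0,0,0,0,0,0,0.7],[0,0,0,0,0,-0.7,0.7],[0,0,0,0,0,-0.9,0.7],[0,0,0,0,0,-0.9,0.7],[0,0,0,-0.6,0.06,-0.9,0.7]],
])

```text
time: 15.58
tool_pos: [0.5267, -0.0145, 0.1762]
tool_rot: [-0.0, -0.706, 0.708, -0.001]
contact_force: [1.0, -0.2, 0.4]
gripper_width: 0.85
```

Request:
carry_out([
  [[0,0,0,-0.9,0.1,0,0.7],[0,0,0,-0.9,0.1,0,0.7],[0,0,0,-0.9,0.1,0,0.7],[0,0,0,-0.9,0.1,0,0.7],[0,0,0,-0.9,0.1,0,0.7],[0,0,0,-0.9,0.1,0,0.7],[0,0,0,-0.9,0.1,0,0.7],[0,0,0,-0.9,0.1,0,0.7]],
])

```text
time: 16.25
tool_pos: [0.494, 0.2774, 0.1746]
tool_rot: [-0.0, 0.707, -0.707, 0.0]
contact_force: [0.9, -0.0, 0.2]
gripper_width: 0.851
```

Request:
carry_out([
  [[0,0,0,-0.88,0.08,0,0.7],[0,0,0,0,0,0,0.7],[0,0,0,0,0,0,0.7],[0,0,0,0,0,0,0.7],[0,0,0,0,0,0,0.7],[0,0,0,0,0,0,0.7]],
])

```text
time: 16.75
tool_pos: [0.4916, 0.3096, 0.1743]
tool_rot: [-0.0, -0.707, 0.708, -0.0]
contact_force: [0.2, -0.9, -0.0]
gripper_width: 0.846
```

```bash
python3 held.py red h4; python3 seats.py | grep -E "ROLL|red"; python3 - <<'E'
from circ import *
f=grab_frame('side')
fit('yellow',[.491,.312],0,f=f);fit('green',[.602,.2215],0,f=f);fit('blue',[.583,.338],0,f=f);fit('red',[.5264,-.0364],.034,f=f)
E
```

```text
[0.49157588 0.30967348 0.17434597] [-0.35759689 -0.19629522  0.15045221]
few 0
top red seat 13 [ 0.5212 -0.025   0.021 ] [ 0.5252 -0.0211]
top red tip 82 [ 0.5258 -0.0359  0.024 ] [ 0.5261 -0.0339]
top yellow ROLL 23 [0.4836 0.2939 0.0105] [0.4844 0.2957]
top green ROLL 118 [0.6021 0.222  0.0247] [0.6004 0.2211]
top blue ROLL 66 [0.5854 0.335  0.0237] [0.5891 0.3264]
side red seat 38 [ 0.526  -0.0313  0.0241] [ 0.5213 -0.0207]
side red tip 37 [ 0.5199 -0.0159  0.0232] [ 0.5225 -0.0179]
side yellow ROLL 163 [0.4879 0.3198 0.0274] [0.489  0.3208]
side green ROLL 102 [0.6002 0.2322 0.026 ] [0.599  0.2336]
side blue ROLL 145 [0.5819 0.3475 0.0267] [0.5798 0.3485]
side yellow 91 [0.4915 0.3157] std 0.001 z [-0.0003  0.0275]
side green 69 [0.603  0.2255] std 0.0013 z [0.0015 0.0275]
side blue 94 [0.5839 0.3419] std 0.0012 z [-0.      0.0275]
side red 71 [ 0.5271 -0.0342] std 0.0028 z [0.0296 0.0705]
```

View pics/h4.png

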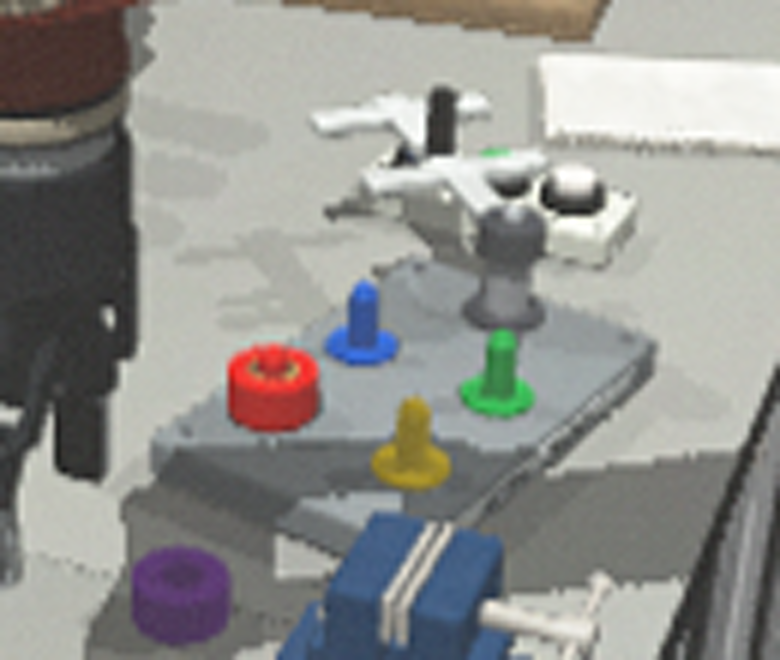

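Request:
carry_out([
  [[0,0,0,-0.04,0,0.9,0.7],[0,0,0,0,0,0.9,0.7],[0,0,0,0,0,0.9,0.7],[0,0,0,0,0,0.8,0.7],[0,0,0,0,0,0.5,0.7],[0,0,0,0,0,0.25,0.7],[0,0,0,0,0,0,0.7],[0,0,0,0,0,0,0.7]],
])

```text
time: 17.67
tool_pos: [0.4917, 0.3125, 0.0049]
tool_rot: [0.0, -0.707, 0.707, -0.0]
contact_force: [1.1, -0.5, 0.2]
gripper_width: 0.851
```

Request:
carry_out([
  [[0,0,0,0,0,0,0.7],[0,0,0,0,0,0,0.7],[0,0,0,0,0,0,0.7]],
])

```text
time: 17.92
tool_pos: [0.4927, 0.3131, 0.0064]
tool_rot: [-0.002, 0.707, -0.707, 0.001]
contact_force: [-0.9, -0.5, -0.2]
gripper_width: 0.847
```

Request:
carry_out([
  [[0,0,0,0.02,0.04,0.08,0.7],[0,0,0,0,0,0,-1],[0,0,0,0,0,0,-1],[0,0,0,0,0,0,-1],[0,0,0,0,0,0,-1],[0,0,0,0,0,0,-1],[0,0,0,0,0,0,-1],[0,0,0,0,0,0,-1]],
])

```text
time: 18.58
tool_pos: [0.4901, 0.3119, 0.0018]
tool_rot: [-0.0, 0.707, -0.707, 0.0]
contact_force: [-2.3, 0.0, 5.2]
gripper_width: 0.57
```

Request:
carry_out([
  [[0,0,0,0,0,-0.4,-1],[0,0,0,0,0,-0.8,-1],[0,0,0,0,0,-0.9,-1],[0,0,0,0,0,-0.9,-1],[0,0,0,0,0,-0.8,-1],[0,0,0,0,0,-0.2,-1],[0,0,0,0,0,0,-1],[0,0,0,0,0,0,-1]],
])

```text
time: 19.25
tool_pos: [0.4891, 0.3113, 0.1599]
tool_rot: [0.001, 0.707, -0.707, -0.0]
contact_force: [-0.0, -0.8, -0.6]
gripper_width: 0.569
```

```bash
python3 cmp.py yellow
```

```text
spindle red 36 [ 0.52585321 -0.03573569] 0.00420924994948238
spindle yellow 31 [ 0.43948235 -0.01335214] 0.0018926343444306795
spindle green 27 [ 0.41646699 -0.10041973] 0.0018100340384328017
spindle blue 29 [ 0.50540978 -0.12158987] 0.0016098333500372509
held yellow 58 [0.49167    0.31300307] 0.001040386123280575 tcp [0.48835455 0.3109357  0.15841503] [-0.12400862 -0.18079498 -1.86988381]
```

Request:
carry_out([
  [[0,0,0,0.82,0.13,0,-1],[0,0,0,0.82,0.13,0,-1],[0,0,0,0.82,0.13,0,-1],[0,0,0,0.82,0.13,0,-1],[0,0,0,0.82,0.13,0,-1],[0,0,0,0.82,0.13,0,-1],[0,0,0,0.82,0.13,0,-1],[0,0,0,0.82,0.13,0,-1]],
])

```text
time: 19.97
tool_pos: [0.4458, 0.0479, 0.1577]
tool_rot: [0.002, 0.707, -0.707, -0.002]
contact_force: [1.1, -1.1, -1.1]
gripper_width: 0.569
```

Request:
carry_out([
  [[0,0,0,0.82,0.13,0,-1],[0,0,0,0.79,0.13,0.3,-1],[0,0,0,0,0,0.8,-1],[0,0,0,0,0,0.6,-1],[0,0,0,0,0,0,-1],[0,0,0,0,0,0,-1],[0,0,0,0,0,0,-1],[0,0,0,0,0,0,-1]],
])

```text
time: 20.63
tool_pos: [0.4387, -0.015, 0.0944]
tool_rot: [-0.001, 0.707, -0.707, 0.001]
contact_force: [-0.0, -0.7, -1.2]
gripper_width: 0.572
```

Request:
carry_out([
  [[0,0,0,0,0,0,-1],[0,0,0,0,0,0,-1],[0,0,0,0,0,0,-1],[0,0,0,0,0,0,-1]],
])

```text
time: 20.97
tool_pos: [0.4381, -0.0151, 0.0938]
tool_rot: [-0.0, 0.707, -0.707, 0.0]
contact_force: [-0.2, 0.5, -1.2]
gripper_width: 0.568
```

```bash
python3 cmp.py yellow;python3 held.py yellow h5
```

```text
spindle red 35 [ 0.5237928  -0.03570949] 0.004304550530971886
spindle yellow 39 [ 0.4394185  -0.01326381] 0.001506071670826636
spindle green 21 [ 0.41791709 -0.10182017] 0.001501646709082365
spindle blue 17 [ 0.50487791 -0.12151825] 0.001387832013392958
held yellow 33 [ 0.44037036 -0.01435863] 0.0017288349018404015 tcp [ 0.43795197 -0.01515042  0.09355774] [ 0.46057848 -0.15436318 -1.08430211]
[ 0.43787753 -0.01516984  0.09342737] [-0.60979527 -1.05521179 -1.13556716]
side yellow 39 [ 0.4408 -0.0145] std 0.0012 z [0.0289 0.1187]
```

View pics/h5.png

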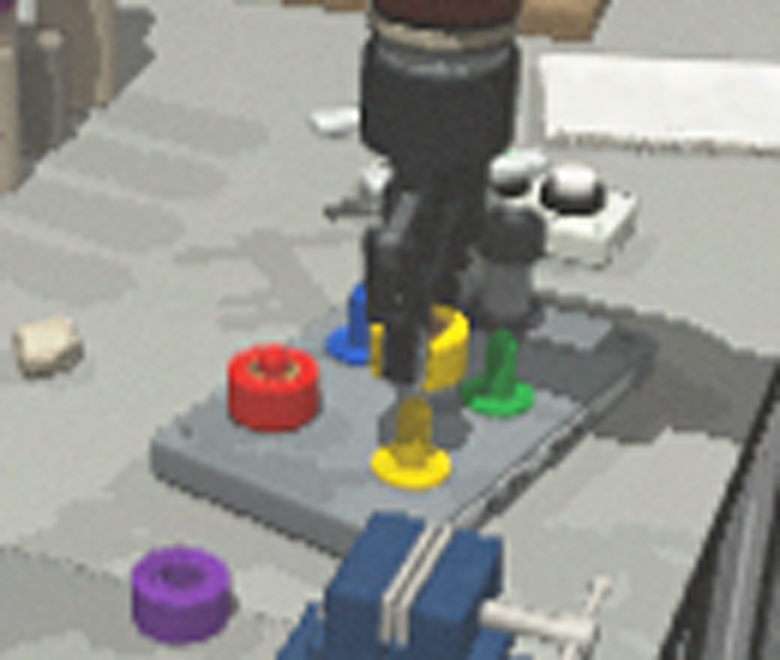

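Request:
carry_out([
  [[0,0,0,0,0,0.25,-1],[0,0,0,0,0,0.2,-1],[0,0,0,0,0,0.2,-1],[0,0,0,0,0,0,-1],[0,0,0,0,0,0,-1],[0,0,0,0,0,0,-1]],
])

```text
time: 21.62
tool_pos: [0.4376, -0.0152, 0.0669]
tool_rot: [0.0, 0.707, -0.707, -0.0]
contact_force: [-0.1, 0.6, -1.2]
gripper_width: 0.571
```

Request:
carry_out([
  [[0,0,0,0,0,0.25,-1],[0,0,0,0,0,0.2,-1],[0,0,0,0,0,0,-1],[0,0,0,0,0,0,-1],[0,0,0,0,0,0,-1]],
])

```text
time: 22.03
tool_pos: [0.4377, -0.0152, 0.049]
tool_rot: [0.0, 0.707, -0.707, -0.0]
contact_force: [-0.1, -0.2, -1.2]
gripper_width: 0.573
```

```bash
python3 held.py yellow h6
```

```text
[ 0.43788989 -0.01524521  0.04924415] [ 1.02577011 -0.19248562 -0.57776652]
side yellow 43 [ 0.4403 -0.0137] std 0.0014 z [0.0293 0.0743]
```

View pics/h6.png

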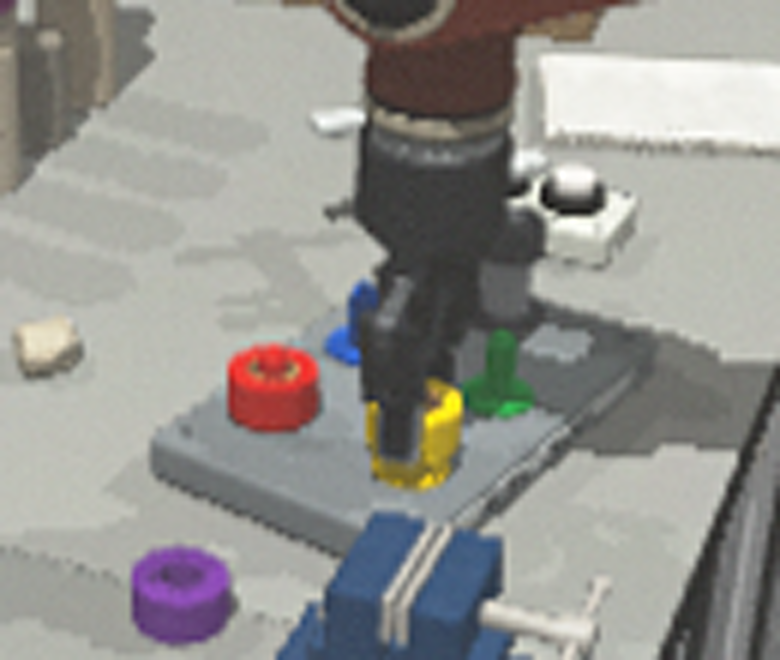

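Request:
carry_out([
  [[0,0,0,0,0,0.2,-1],[0,0,0,0,0,0.1,-1],[0,0,0,0,0,0,-1],[0,0,0,0,0,0,-1],[0,0,0,0,0,0,0.7],[0,0,0,0,0,0,0.7],[0,0,0,0,0,0,0.7],[0,0,0,0,0,0,0.7]],
])

```text
time: 22.8
tool_pos: [0.438, -0.0152, 0.0374]
tool_rot: [-0.0, 0.707, -0.707, 0.0]
contact_force: [0.3, -0.0, -0.4]
gripper_width: 0.852
```

Request:
carry_out([
  [[0,0,0,0,0,-0.7,0.7],[0,0,0,0,0,-0.9,0.7],[0,0,0,0,0,-0.9,0.7],[0,0,0,0,0,-0.9,0.7],[0,0,0,-0.74,-0.51,0,0.7],[0,0,0,-0.74,-0.51,0,0.7],[0,0,0,-0.74,-0.51,0,0.7],[0,0,0,-0.74,-0.51,0,0.7]],
])

```text
time: 23.47
tool_pos: [0.5203, 0.1046, 0.1739]
tool_rot: [0.001, -0.707, 0.707, -0.001]
contact_force: [1.0, -0.4, 0.1]
gripper_width: 0.851
```

Request:
carry_out([
  [[0,0,0,-0.74,-0.51,0,0.7],[0,0,0,-0.74,-0.51,0,0.7],[0,0,0,-0.74,-0.51,0,0.7],[0,0,0,-0.74,-0.51,0,0.7],[0,0,0,0,0,0,0.7],[0,0,0,0,0,0,0.7],[0,0,0,0,0,0,0.7],[0,0,0,0,0,0,0.7]],
])

```text
time: 24.13
tool_pos: [0.6004, 0.2207, 0.1732]
tool_rot: [-0.0, -0.707, 0.707, -0.0]
contact_force: [1.2, 0.3, 0.8]
gripper_width: 0.849
```

```bash
cat > rolls.py <<'E'
from circ import *
f=grab_frame('side')
A={'yellow':[.4389,-.0153,.034],'green':[.602,.2215,0],'blue':[.583,.338,0],'red':[.5264,-.0364,.034]}
for n in sys.argv[2:]: A[n]=[*__import__('cmp').S[n],.034]
for n,a in A.items(): fit(n,a[:2],a[2],f=f)
cv2.imwrite('pics/%s.png'%sys.argv[1],cv2.resize(f['frame'][130:330,130:390][:,:,::-1],None,fx=3,fy=3,interpolation=cv2.INTER_CUBIC))
s=state();print(s['tool_pos'],s['contact_force'],s['joint_pos'])
E
python3 rolls.py r1
```

```text
side yellow 71 [ 0.4397 -0.0139] std 0.0013 z [0.0282 0.0719]
side green 79 [0.6032 0.2254] std 0.0012 z [-0.0002  0.0277]
side blue 90 [0.5836 0.3418] std 0.001 z [0.0009 0.0276]
side red 71 [ 0.5269 -0.0343] std 0.0016 z [0.0305 0.0704]
[0.60046268 0.2206188  0.17333434] [ 0.60329855 -0.08591252 -0.14434561] [ 2.35922868e-01  1.27350956e-01  1.63163784e+00 -1.63634773e-04
  1.38255619e+00  1.80774809e+00]
```

View pics/r1.png

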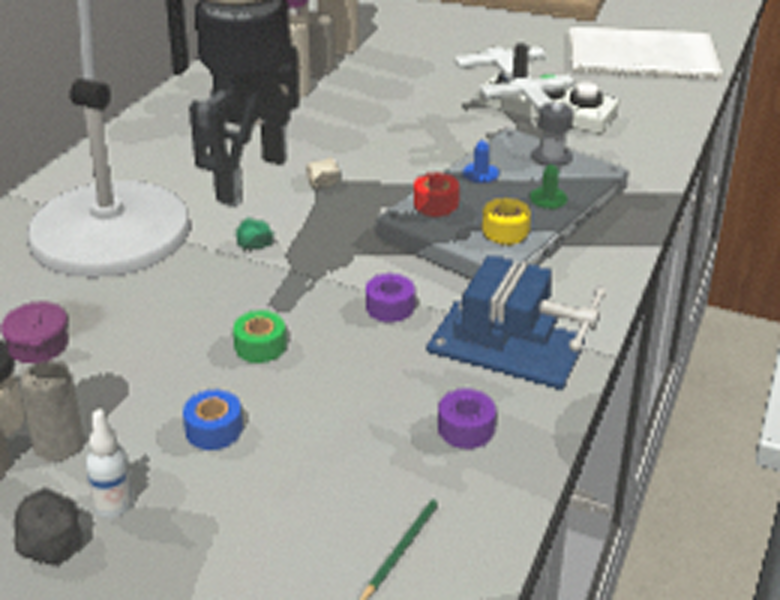

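Request:
carry_out([
  [[0,0,0,-0.03,-0.03,0.9,0.7],[0,0,0,0,0,0.9,0.7],[0,0,0,0,0,0.9,0.7],[0,0,0,0,0,0.8,0.7],[0,0,0,0,0,0.5,0.7],[0,0,0,0,0,0.26,0.7],[0,0,0,0,0,0,0.7],[0,0,0,0,0,0,0.7]],
])

```text
time: 24.85
tool_pos: [0.6024, 0.2224, 0.0036]
tool_rot: [0.0, -0.707, 0.707, -0.0]
contact_force: [0.4, 0.4, -0.2]
gripper_width: 0.854
```

Request:
carry_out([
  [[0,0,0,0,0,0,0.7],[0,0,0,0,0,0,0.7],[0,0,0,0,0,0,0.7],[0,0,0,0,0,0,0.7]],
])

```text
time: 25.18
tool_pos: [0.603, 0.2231, 0.0043]
tool_rot: [-0.001, 0.707, -0.707, 0.001]
contact_force: [0.4, 0.0, -0.6]
gripper_width: 0.851
```

Request:
carry_out([
  [[0,0,0,0.03,0.02,0.05,0.7],[0,0,0,0,0,0,-1],[0,0,0,0,0,0,-1],[0,0,0,0,0,0,-1],[0,0,0,0,0,0,-1],[0,0,0,0,0,0,-1],[0,0,0,0,0,0,-1],[0,0,0,0,0,0,-1]],
])

```text
time: 25.85
tool_pos: [0.6017, 0.2217, 0.0012]
tool_rot: [-0.0, 0.707, -0.707, 0.0]
contact_force: [0.5, 0.2, 3.4]
gripper_width: 0.568
```

Request:
carry_out([
  [[0,0,0,0,0,-0.4,-1],[0,0,0,0,0,-0.8,-1],[0,0,0,0,0,-0.9,-1],[0,0,0,0,0,-0.9,-1],[0,0,0,0,0,-0.8,-1],[0,0,0,0,0,-0.2,-1],[0,0,0,0,0,0,-1],[0,0,0,0,0,0,-1]],
])

```text
time: 26.52
tool_pos: [0.6006, 0.2214, 0.1594]
tool_rot: [0.001, 0.707, -0.707, -0.0]
contact_force: [-0.7, 0.3, -2.6]
gripper_width: 0.563
```

Request:
carry_out([
  [[0,0,0,0,0,0,-1],[0,0,0,0,0,0,-1],[0,0,0,0,0,0,-1],[0,0,0,0,0,0,-1]],
])

```text
time: 26.85
tool_pos: [0.6005, 0.2214, 0.1588]
tool_rot: [0.001, 0.707, -0.707, -0.001]
contact_force: [-0.2, -0.3, -0.7]
gripper_width: 0.57
```

```bash
python3 cmp.py green
```

```text
spindle red 39 [ 0.52506508 -0.03507408] 0.004241754486385223
spindle yellow 42 [ 0.43921547 -0.01479239] 0.00417492727688759
spindle green 9 [ 0.41772465 -0.10113683] 0.0011318499647349981
spindle blue 27 [ 0.50603195 -0.12155575] 0.0016463367891640915
held green 39 [0.60310488 0.22322909] 0.0011752682119251935 tcp [0.60071422 0.22145529 0.15933785] [ 0.52821084 -0.09515222 -0.87955671]
```

Request:
carry_out([
  [[0,0,0,0.81,0.46,0,-1],[0,0,0,0.81,0.46,0,-1],[0,0,0,0.81,0.46,0,-1],[0,0,0,0.81,0.46,0,-1],[0,0,0,0.81,0.46,0,-1],[0,0,0,0.81,0.46,0,-1],[0,0,0,0.81,0.46,0,-1],[0,0,0,0.81,0.46,0,-1]],
])

```text
time: 27.57
tool_pos: [0.453, -0.0388, 0.1606]
tool_rot: [-0.0, 0.707, -0.707, 0.0]
contact_force: [-0.2, -0.7, -0.8]
gripper_width: 0.565
```

Request:
carry_out([
  [[0,0,0,0.81,0.46,0,-1],[0,0,0,0.81,0.46,0,-1],[0,0,0,0,0,0.7,-1],[0,0,0,0,0,0.7,-1],[0,0,0,0,0,0.3,-1],[0,0,0,0,0,0,-1],[0,0,0,0,0,0,-1],[0,0,0,0,0,0,-1]],
])

```text
time: 28.23
tool_pos: [0.4182, -0.1026, 0.094]
tool_rot: [-0.0, 0.707, -0.707, 0.001]
contact_force: [-0.1, -0.1, -0.2]
gripper_width: 0.568
```

Request:
carry_out([
  [[0,0,0,0,0,0,-1],[0,0,0,0,0,0,-1],[0,0,0,0,0,0,-1],[0,0,0,0,0,0,-1]],
])

```text
time: 28.57
tool_pos: [0.4178, -0.1025, 0.0934]
tool_rot: [-0.0, 0.707, -0.707, 0.001]
contact_force: [0.9, -0.2, -0.4]
gripper_width: 0.563
```

```bash
python3 cmp.py green;python3 held.py green h7
```

```text
spindle red 33 [ 0.52575999 -0.03532818] 0.004127612184476021
spindle yellow 50 [ 0.4383155  -0.01442723] 0.003934671183491878
spindle green 18 [ 0.41723264 -0.10115811] 0.0015602338268381317
spindle blue 26 [ 0.5060873  -0.12234784] 0.0015447085374711927
held green 24 [ 0.41992829 -0.10192217] 0.0018687500074694233 tcp [ 0.41765661 -0.10242403  0.09322445] [ 0.61872021  0.30261106 -0.53087663]
[ 0.41755141 -0.10240767  0.09308006] [-0.59705474  0.41897411 -1.77931153]
side green 24 [ 0.4198 -0.1013] std 0.0016 z [0.0294 0.1189]
```

View pics/h7.png

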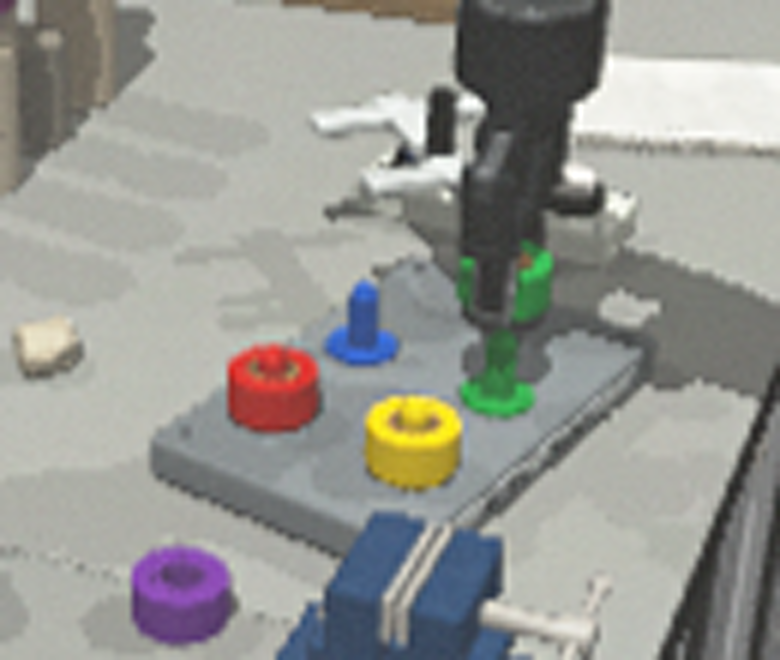

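Request:
carry_out([
  [[0,0,0,0,0.02,0.25,-1],[0,0,0,0,0,0.2,-1],[0,0,0,0,0,0.2,-1],[0,0,0,0,0,0,-1],[0,0,0,0,0,0,-1],[0,0,0,0,0,0,-1]],
])

```text
time: 29.22
tool_pos: [0.4164, -0.1024, 0.0665]
tool_rot: [0.0, 0.707, -0.707, -0.0]
contact_force: [1.2, -0.4, -0.7]
gripper_width: 0.566
```

Request:
carry_out([
  [[0,0,0,0,0,0.25,-1],[0,0,0,0,0,0.2,-1],[0,0,0,0,0,0,-1],[0,0,0,0,0,0,-1],[0,0,0,0,0,0,-1]],
])

```text
time: 29.63
tool_pos: [0.4165, -0.1024, 0.0486]
tool_rot: [0.0, 0.707, -0.707, -0.0]
contact_force: [0.7, -0.4, -1.3]
gripper_width: 0.565
```

```bash
python3 held.py green h8
```

```text
[ 0.4167391  -0.10249427  0.04887113] [-0.72388908  0.00243003 -1.02901005]
side green 27 [ 0.419  -0.1002] std 0.0012 z [0.0309 0.0744]
```

View pics/h8.png

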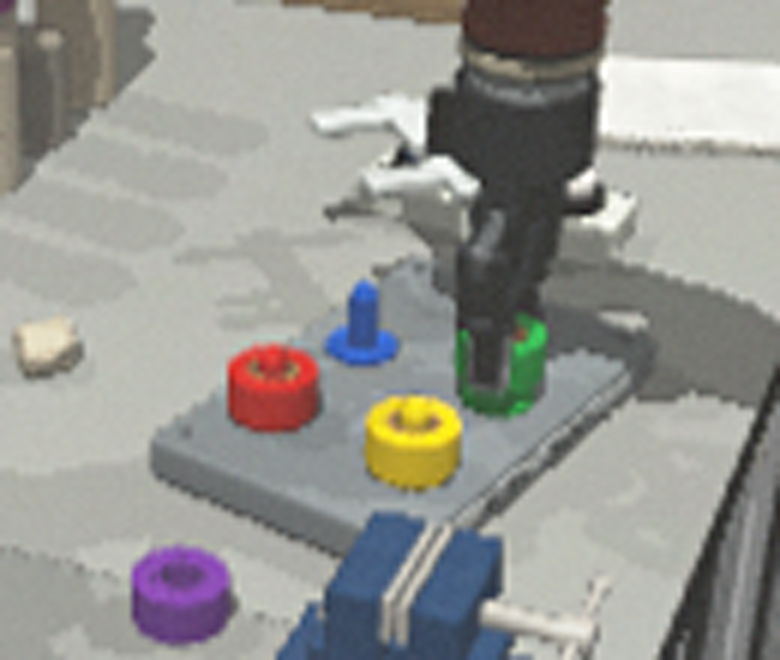

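Request:
carry_out([
  [[0,0,0,0,0,0.2,-1],[0,0,0,0,0,0.1,-1],[0,0,0,0,0,0,-1],[0,0,0,0,0,0,-1],[0,0,0,0,0,0,0.7],[0,0,0,0,0,0,0.7],[0,0,0,0,0,0,0.7],[0,0,0,0,0,0,0.7]],
])

```text
time: 30.4
tool_pos: [0.4168, -0.1025, 0.0371]
tool_rot: [-0.0, 0.707, -0.707, 0.0]
contact_force: [0.0, -1.3, -0.4]
gripper_width: 0.849
```

Request:
carry_out([
  [[0,0,0,0,0,-0.7,0.7],[0,0,0,0,0,-0.9,0.7],[0,0,0,0,0,-0.9,0.7],[0,0,0,0,0,-0.9,0.7],[0,0,0,-0.79,-0.3,0,0.7],[0,0,0,-0.79,-0.3,0,0.7],[0,0,0,-0.79,-0.3,0,0.7],[0,0,0,-0.79,-0.3,0,0.7]],
])

```text
time: 31.07
tool_pos: [0.4651, 0.0253, 0.1736]
tool_rot: [0.001, -0.707, 0.707, -0.001]
contact_force: [0.4, -0.9, 0.4]
gripper_width: 0.85
```

Request:
carry_out([
  [[0,0,0,-0.79,-0.3,0,0.7],[0,0,0,-0.79,-0.3,0,0.7],[0,0,0,-0.79,-0.3,0,0.7],[0,0,0,-0.79,-0.3,0,0.7],[0,0,0,-0.79,-0.3,0,0.7],[0,0,0,-0.79,-0.3,0,0.7],[0,0,0,-0.79,-0.3,0,0.7],[0,0,0,-0.79,-0.3,0,0.7]],
])

```text
time: 31.73
tool_pos: [0.5608, 0.2786, 0.1727]
tool_rot: [-0.0, 0.707, -0.707, 0.0]
contact_force: [0.4, -0.7, 0.1]
gripper_width: 0.851
```

Request:
carry_out([
  [[0,0,0,-0.79,-0.3,0,0.7],[0,0,0,-0.75,-0.26,0,0.7],[0,0,0,0,0,0,0.7],[0,0,0,0,0,0,0.7],[0,0,0,0,0,0,0.7],[0,0,0,0,0,0,0.7]],
])

```text
time: 32.23
tool_pos: [0.5827, 0.3375, 0.1727]
tool_rot: [-0.0, -0.707, 0.707, -0.0]
contact_force: [0.3, -0.4, 0.2]
gripper_width: 0.848
```

```bash
python3 rolls.py r2 green
```

```text
side yellow 72 [ 0.4401 -0.0139] std 0.0017 z [0.0294 0.0719]
side green 66 [ 0.4189 -0.1012] std 0.0016 z [0.0322 0.0701]
side blue 90 [0.5839 0.3418] std 0.001 z [0.0007 0.0271]
side red 62 [ 0.5269 -0.034 ] std 0.0014 z [0.0298 0.0704]
[0.58272033 0.33738185 0.17284789] [-0.40144654  0.31722923  0.46106483] [ 4.14472379e-01  2.03849617e-01  1.54673969e+00 -1.82586986e-04
  1.39110757e+00  1.98624596e+00]
```

View pics/r2.png

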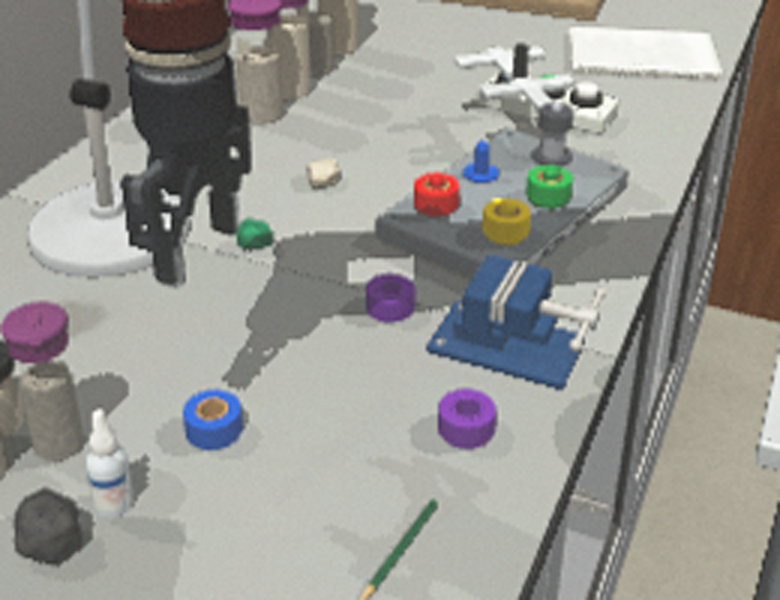

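Request:
carry_out([
  [[0,0,0,-0.01,0,0.9,0.7],[0,0,0,0,0,0.9,0.7],[0,0,0,0,0,0.9,0.7],[0,0,0,0,0,0.8,0.7],[0,0,0,0,0,0.5,0.7],[0,0,0,0,0,0.24,0.7],[0,0,0,0,0,0,0.7],[0,0,0,0,0,0,0.7]],
])

```text
time: 32.95
tool_pos: [0.5834, 0.3385, 0.004]
tool_rot: [0.0, -0.707, 0.707, -0.0]
contact_force: [0.2, 0.8, 0.0]
gripper_width: 0.85
```

Request:
carry_out([
  [[0,0,0,0,0,0,0.7],[0,0,0,0,0,0,0.7],[0,0,0,0,0,0,0.7],[0,0,0,0,0,0,0.7]],
])

```text
time: 33.28
tool_pos: [0.5838, 0.3393, 0.0047]
tool_rot: [-0.001, 0.707, -0.707, 0.0]
contact_force: [-0.6, 0.1, -0.4]
gripper_width: 0.855
```

Request:
carry_out([
  [[0,0,0,0.03,0.02,0.06,0.7],[0,0,0,0,0,0,-1],[0,0,0,0,0,0,-1],[0,0,0,0,0,0,-1],[0,0,0,0,0,0,-1],[0,0,0,0,0,0,-1],[0,0,0,0,0,0,-1],[0,0,0,0,0,0,-1]],
])

```text
time: 33.95
tool_pos: [0.5823, 0.3377, 0.001]
tool_rot: [-0.0, 0.707, -0.707, 0.0]
contact_force: [1.2, -0.4, 2.9]
gripper_width: 0.561
```

Request:
carry_out([
  [[0,0,0,0,0,-0.4,-1],[0,0,0,0,0,-0.8,-1],[0,0,0,0,0,-0.9,-1],[0,0,0,0,0,-0.9,-1],[0,0,0,0,0,-0.8,-1],[0,0,0,0,0,-0.2,-1],[0,0,0,0,0,0,-1],[0,0,0,0,0,0,-1]],
])

```text
time: 34.62
tool_pos: [0.5817, 0.3374, 0.1605]
tool_rot: [0.0, 0.707, -0.707, -0.0]
contact_force: [0.1, -0.2, -2.4]
gripper_width: 0.557
```

Request:
carry_out([
  [[0,0,0,0,0,0,-1],[0,0,0,0,0,0,-1],[0,0,0,0,0,0,-1],[0,0,0,0,0,0,-1]],
])

```text
time: 34.95
tool_pos: [0.5813, 0.3372, 0.1587]
tool_rot: [0.001, 0.707, -0.707, -0.001]
contact_force: [0.1, 0.7, -1.6]
gripper_width: 0.562
```

```bash
python3 cmp.py blue
```

```text
spindle red 34 [ 0.52466127 -0.03454983] 0.004259139794925867
spindle yellow 41 [ 0.43779162 -0.01371999] 0.004128110243473951
spindle green 27 [ 0.41608463 -0.10172671] 0.0034936528106633206
spindle blue 26 [ 0.50469533 -0.12160638] 0.0016148583739437992
held blue 55 [0.58397921 0.33896821] 0.0010942343838329011 tcp [0.58150189 0.33734537 0.1592494 ] [ 0.50509391 -0.58969982 -0.30384439]
```

Request:
carry_out([
  [[0,0,0,0.82,0.14,0,-1],[0,0,0,0.82,0.14,0,-1],[0,0,0,0.82,0.14,0,-1],[0,0,0,0.82,0.14,0,-1],[0,0,0,0.82,0.14,0,-1],[0,0,0,0.82,0.14,0,-1],[0,0,0,0.82,0.14,0,-1],[0,0,0,0.82,0.14,0,-1]],
])

```text
time: 35.67
tool_pos: [0.5367, 0.0738, 0.1606]
tool_rot: [0.0, 0.707, -0.707, -0.0]
contact_force: [1.5, -0.5, -0.7]
gripper_width: 0.556
```

Request:
carry_out([
  [[0,0,0,0.82,0.14,0,-1],[0,0,0,0.82,0.14,0,-1],[0,0,0,0.82,0.14,0,-1],[0,0,0,0.82,0.14,0,-1],[0,0,0,0.82,0.14,0,-1],[0,0,0,0.87,0.12,0,-1],[0,0,0,0,0,0.7,-1],[0,0,0,0,0,0.7,-1]],
])

```text
time: 36.33
tool_pos: [0.5062, -0.1265, 0.1066]
tool_rot: [0.001, -0.706, 0.708, -0.003]
contact_force: [-0.3, -0.0, -1.7]
gripper_width: 0.56
```

Request:
carry_out([
  [[0,0,0,0,0,0.3,-1],[0,0,0,0,0,0,-1],[0,0,0,0,0,0,-1],[0,0,0,0,0,0,-1],[0,0,0,0,0,0,-1],[0,0,0,0,0,0,-1],[0,0,0,0,0,0,-1]],
])

```text
time: 36.92
tool_pos: [0.5054, -0.1236, 0.0941]
tool_rot: [-0.0, 0.707, -0.707, 0.001]
contact_force: [0.1, 0.1, -0.8]
gripper_width: 0.561
```

```bash
python3 cmp.py blue;python3 held.py blue h9
```

```text
spindle red 37 [ 0.52661209 -0.03558133] 0.004245236107170285
spindle yellow 46 [ 0.43910409 -0.01431305] 0.0043051133973356845
spindle green 28 [ 0.41681257 -0.10307977] 0.004149996309987372
spindle blue 25 [ 0.50647064 -0.12123245] 0.001517318133237646
held blue 24 [ 0.50865763 -0.12203124] 0.0015650645242264204 tcp [ 0.50515947 -0.12362016  0.0937255 ] [-0.20028844 -1.28519281 -0.58804467]
[ 0.50498152 -0.12362491  0.0934999 ] [-0.57653118  0.33275938 -1.73869618]
side blue 31 [ 0.508  -0.1224] std 0.0015 z [0.0291 0.1191]
```

View pics/h9.png

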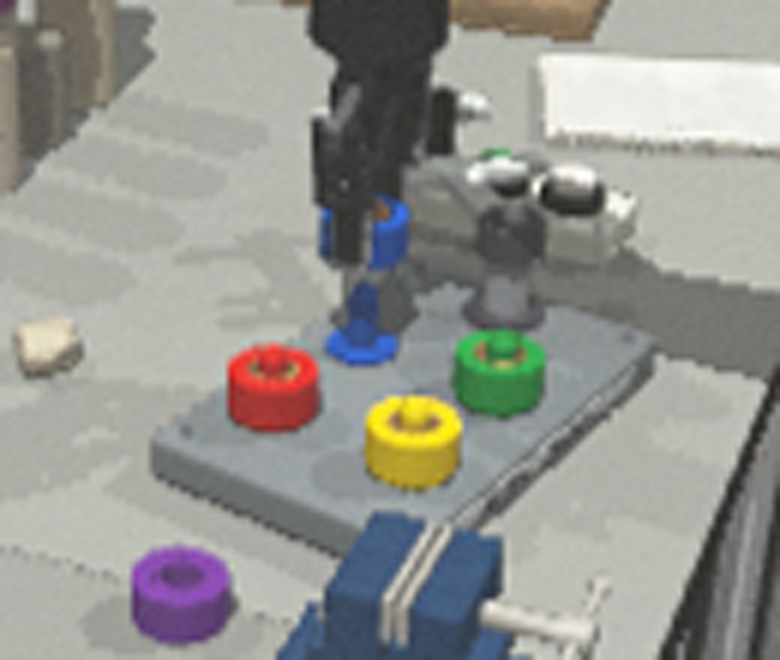

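Same offset pattern as the green roll; correct x by −1 mm and lower.

Request:
carry_out([
  [[0,0,0,0,0.03,0.25,-1],[0,0,0,0,0,0.2,-1],[0,0,0,0,0,0.2,-1],[0,0,0,0,0,0,-1],[0,0,0,0,0,0,-1],[0,0,0,0,0,0,-1]],
])

```text
time: 37.57
tool_pos: [0.5032, -0.1236, 0.0664]
tool_rot: [0.0, 0.707, -0.707, -0.0]
contact_force: [0.1, -0.7, -0.6]
gripper_width: 0.561
```

Request:
carry_out([
  [[0,0,0,0,0,0.25,-1],[0,0,0,0,0,0.2,-1],[0,0,0,0,0,0,-1],[0,0,0,0,0,0,-1],[0,0,0,0,0,0,-1]],
])

```text
time: 37.98
tool_pos: [0.5032, -0.1236, 0.0485]
tool_rot: [0.0, 0.707, -0.707, -0.0]
contact_force: [0.2, 0.1, -0.1]
gripper_width: 0.555
```

```bash
python3 held.py blue h10
```

```text
[ 0.5034948  -0.12363773  0.0488668 ] [ 1.24325514  0.08421433 -1.98172104]
side blue 27 [ 0.5059 -0.1222] std 0.0017 z [0.0289 0.0738]
```

View pics/h10.png

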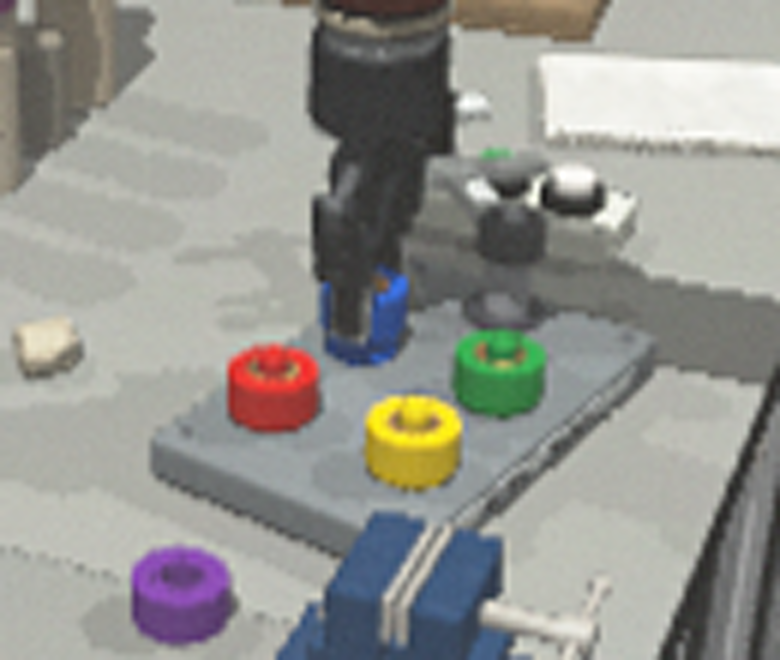

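Request:
carry_out([
  [[0,0,0,0,0,0.2,-1],[0,0,0,0,0,0.1,-1],[0,0,0,0,0,0,-1],[0,0,0,0,0,0,-1],[0,0,0,0,0,0,0.7],[0,0,0,0,0,0,0.7],[0,0,0,0,0,0,0.7],[0,0,0,0,0,0,0.7]],
])

```text
time: 38.75
tool_pos: [0.5037, -0.1237, 0.0371]
tool_rot: [-0.0, 0.707, -0.707, 0.0]
contact_force: [-1.1, 0.4, 0.4]
gripper_width: 0.849
```

Request:
carry_out([
  [[0,0,0,0,0,-0.7,0.7],[0,0,0,0,0,-0.9,0.7],[0,0,0,0,0,-0.9,0.7],[0,0,0,0,0,-0.9,0.7],[0,0,0,0,0,-0.9,0.7],[0,0,0,-0.9,0,0,0.7],[0,0,0,-0.9,0,0,0.7],[0,0,0,-0.9,0,0,1]],
])

```text
time: 39.42
tool_pos: [0.5038, -0.0149, 0.2104]
tool_rot: [0.001, -0.706, 0.708, -0.001]
contact_force: [0.2, 0.6, -0.1]
gripper_width: 0.967
```

Request:
carry_out([
  [[0,0,0,-0.9,0,0,1],[0,0,0,-0.9,0,0,1],[0,0,0,0,0,0,1],[0,0,0,0,0,0,1],[0,0,0,0,0,0,1]],
])

```text
time: 39.83
tool_pos: [0.5033, 0.0561, 0.2088]
tool_rot: [0.0, 0.707, -0.707, 0.0]
contact_force: [0.4, 0.1, -0.4]
gripper_width: 1.0
```

```bash
python3 rolls.py r3 green blue; python3 - <<'E'
from h import *
f=grab_frame('top');a=f['frame'];c=cloud(f)
cv2.imwrite('pics/t11.png',cv2.resize(a[140:270,210:420][:,:,::-1],None,fx=3.7,fy=3.7,interpolation=cv2.INTER_CUBIC))
m=(np.abs(c[...,0]-.51)<.04)&(np.abs(c[...,1]+.28)<.04)&(c[...,2]>.118)&(c[...,2]<.135)
ys,xs=np.where(m);P=np.array([ray(f,u,v,.127)[:2] for u,v in zip(xs,ys)],np.float32)
print('knob',len(P),cv2.minEnclosingCircle(P) if len(P) else 0)
E
```

```text
side yellow 73 [ 0.4394 -0.0114] std 0.0026 z [0.0282 0.0711]
side green 64 [ 0.4182 -0.1015] std 0.002 z [0.0327 0.0704]
side blue 52 [ 0.5051 -0.1226] std 0.0017 z [0.0332 0.0701]
side red 64 [ 0.5265 -0.0342] std 0.0016 z [0.0284 0.0705]
[0.50337128 0.05560414 0.20875267] [-1.00665752  0.06243536  0.22584733] [-3.67739185e-02 -2.21641990e-01  1.90855599e+00 -4.56337135e-04
  1.45461600e+00  1.53468663e+00]
knob 31 ((0.5118330717086792, -0.2790442705154419), 0.008697140961885452)
```

View pics/r3.png

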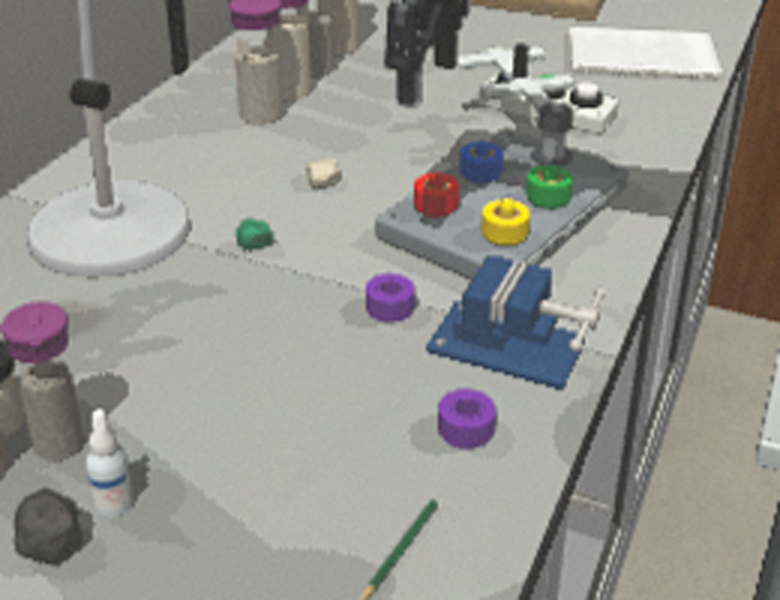

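View pics/t11.png

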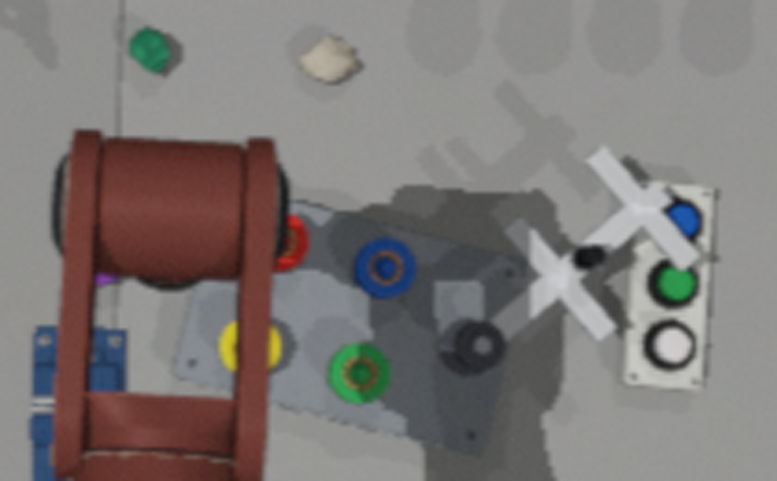

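Request:
carry_out([
  [[0,0,0,0.84,-0.02,0,1],[0,0,0,0.84,-0.02,0,1],[0,0,0,0.84,-0.02,0,1],[0,0,0,0.84,-0.02,0,1],[0,0,0,0.84,-0.02,0,1],[0,0,0,0.84,-0.02,0,1],[0,0,0,0.84,-0.02,0,1],[0,0,0,0.84,-0.02,0,1]],
])

```text
time: 40.6
tool_pos: [0.5089, -0.2157, 0.2088]
tool_rot: [-0.0, -0.706, 0.708, -0.0]
contact_force: [1.1, -0.0, 0.1]
gripper_width: 1.001
```

Request:
carry_out([
  [[0,0,0,0.84,-0.02,0,1],[0,0,0,0.81,-0.02,0,1],[0,0,0,0,0,0,1],[0,0,0,0,0,0,1],[0,0,0,0,0,0,1],[0,0,0,0,0,0,1],[0,0,0,0,0,0,1]],
])

```text
time: 41.18
tool_pos: [0.5113, -0.2775, 0.2087]
tool_rot: [-0.0, 0.707, -0.707, -0.0]
contact_force: [-0.8, 0.2, -0.4]
gripper_width: 0.998
```

```bash
python3 ang.py; python3 - <<'E'
from h import *
from seats import masks
from cmp import S
f=grab_frame('top');a=f['frame'];c=cloud(f)
cv2.imwrite('pics/t12.png',cv2.resize(a[190:260,260:360][:,:,::-1],None,fx=7,fy=7,interpolation=cv2.INTER_CUBIC))
for n,s in S.items():
    d=np.hypot(c[...,0]-s[0],c[...,1]-s[1]);k=masks(a,n,35)&(d<.04)&(c[...,2]>.05)
    kk=k&(d>.014)&(d<.023);P=c[kk]
    if len(P)<6: print(n,'few');continue
    A=np.c_[P[:,:2]-s,np.ones(len(P))];q=np.linalg.lstsq(A,P[:,2],rcond=None)[0]
    ys,xs=np.where(k);W=np.array([ray(f,u,v,.060)[:2] for u,v in zip(xs,ys)],np.float32)
    print(n,len(P),'top z',np.median(P[:,2]).round(4),'tilt',q[:2].round(3),cv2.minEnclosingCircle(W))
E
```

```text
[ 0.51129927 -0.27753815  0.20870799] [-0.81333597  0.20187803 -0.42132623] [-0.00271231 -0.00896347  0.03342117]
0.10841832434973613 -49.578350603841194
yaw -89.93669898212008
red 111 top z 0.0597 tilt [ 0.019 -0.018] ((0.5257108211517334, -0.03661579266190529), 0.025124315172433853)
yellow 113 top z 0.0595 tilt [-0.033 -0.012] ((0.43886104226112366, -0.013489846140146255), 0.024680012837052345)
green 106 top z 0.0597 tilt [-0.005  0.001] ((0.4184524714946747, -0.10256282240152359), 0.024695904925465584)
blue 105 top z 0.0603 tilt [ 0.006 -0.016] ((0.504666805267334, -0.12434246391057968), 0.024896882474422455)
```

View pics/t12.png

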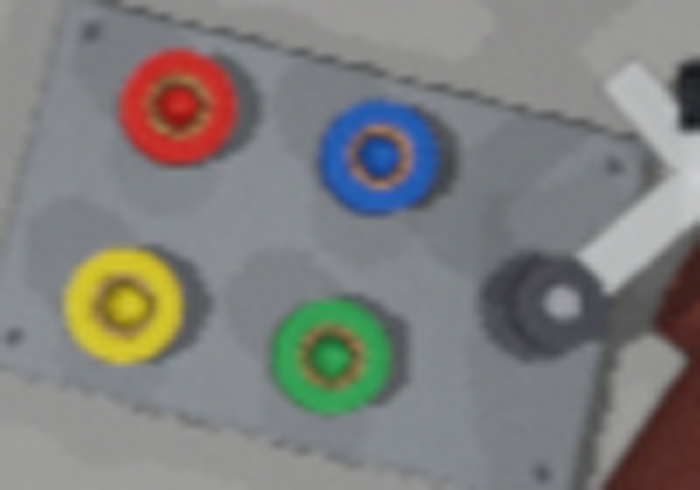

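Request:
carry_out([
  [[0,0,0,0.03,-0.01,0.8,1],[0,0,0,0,0,0.8,1],[0,0,0,0,0,0.7,1],[0,0,0,0,0,0.4,1],[0,0,0,0,0,0.07,1],[0,0,0,0,0,0,1],[0,0,0,0,0,0,1],[0,0,0,0,0,0,-1]],
])

```text
time: 41.9
tool_pos: [0.5131, -0.2802, 0.1003]
tool_rot: [-0.0, 0.707, -0.707, 0.002]
contact_force: [0.1, 0.7, -0.3]
gripper_width: 0.881
```

Request:
carry_out([
  [[0,0,0,0,0,0,-1],[0,0,0,0,0,0,-1],[0,0,0,0,0,0,-1],[0,0,0,0,0,0,-1],[0,0,0,0,0,0,-1],[0,0,0,0,0,0,-1],[0,0,0,0,0,0,-1],[0,0,0,0,0,0,-1]],
])

```text
time: 42.57
tool_pos: [0.5119, -0.2792, 0.0985]
tool_rot: [-0.0, 0.707, -0.707, -0.0]
contact_force: [-0.9, 3.5, 5.2]
gripper_width: 0.192
```

```bash
python3 ang.py
```

```text
[ 0.51192322 -0.27917526  0.09850013] [-0.92696602  3.52638305  5.23179245] [ 0.76553788  0.19557812 -0.07472049]
0.11007078708829733 -49.88364824802757
yaw -89.98902919513688
```

Request:
carry_out([
  [[0,0,-1,-0.162,-0.178,0,-1],[0,0,-1,-0.162,-0.178,0,-1],[0,0,-1,-0.162,-0.178,0,-1],[0,0,-1,-0.162,-0.178,0,-1],[0,0,-1,-0.162,-0.178,0,-1],[0,0,-1,-0.162,-0.178,0,-1],[0,0,0,0,0,0,-1]],
])

```text
time: 43.15
tool_pos: [0.5445, -0.2317, 0.0985]
tool_rot: [0.0, 0.867, -0.498, -0.001]
contact_force: [-4.8, 3.7, 6.1]
gripper_width: 0.188
```

```bash
python3 ang.py
```

```text
[ 0.54454272 -0.2317169   0.09850217] [-4.84355422  3.68472516  6.10755876] [0.55317106 0.67747108 0.10622057]
0.10986002539392815 -19.5248296885627
yaw -59.748796172856146
```

Request:
carry_out([
  [[0,0,-1,-0.162,-0.178,0,-1],[0,0,-1,-0.162,-0.178,0,-1],[0,0,-1,-0.162,-0.178,0,-1],[0,0,-1,-0.162,-0.178,0,-1],[0,0,-1,-0.162,-0.178,0,-1],[0,0,-1,-0.162,-0.178,0,-1],[0,0,-1,-0.162,-0.178,0,-1],[0,0,-1,-0.162,-0.178,0,-1]],
])

```text
time: 43.82
tool_pos: [0.5443, -0.1581, 0.0985]
tool_rot: [0.001, 0.985, -0.172, -0.001]
contact_force: [-5.9, -1.6, 6.2]
gripper_width: 0.187
```

Request:
carry_out([
  [[0,0,-1,-0.162,-0.178,0,-1],[0,0,-1,-0.162,-0.178,0,-1],[0,0,-1,-0.162,-0.178,0,-1],[0,0,-1,-0.162,-0.178,0,-1],[0,0,-1,-0.162,-0.178,0,-1],[0,0,-1,-0.162,-0.178,0,-1],[0,0,-1,-0.162,-0.178,0,-1],[0,0,0,0,0,0,-1]],
])

```text
time: 44.48
tool_pos: [0.5036, -0.1049, 0.0985]
tool_rot: [0.001, 0.991, 0.132, -0.001]
contact_force: [-5.2, -0.8, 5.9]
gripper_width: 0.193
```

```bash
python3 ang.py
```

```text
[ 0.50363009 -0.10487914  0.09847832] [-5.22654931 -0.83428915  5.92460777] [-0.09376974  0.67113063 -0.07548589]
0.1097465108213567 55.20237552136474
yaw 15.166783177620898
```

Request:
carry_out([
  [[0,0,-1,-0.162,-0.178,0,-1],[0,0,-1,-0.162,-0.178,0,-1],[0,0,-1,-0.162,-0.178,0,-1],[0,0,-0.6,-0.097,-0.107,0,-1],[0,0,0,0,0,0,-1],[0,0,0,0,0,0,-1]],
])

```text
time: 44.98
tool_pos: [0.4733, -0.09, 0.0985]
tool_rot: [0.001, 0.959, 0.284, -0.0]
contact_force: [-4.0, 0.0, 5.6]
gripper_width: 0.19
```

Request:
carry_out([
  [[0,0,-0.4,-0.065,-0.071,0,-1],[0,0,0,0,0,0,-1]],
])

```text
time: 45.15
tool_pos: [0.47, -0.089, 0.0985]
tool_rot: [0.001, 0.954, 0.301, 0.0]
contact_force: [-3.1, 0.4, 5.0]
gripper_width: 0.19
```

Request:
carry_out([
  [[0,0,-0.3,-0.05,-0.055,0,-1],[0,0,0,0,0,0,-1]],
])

```text
time: 45.32
tool_pos: [0.4673, -0.0883, 0.0985]
tool_rot: [0.001, 0.95, 0.313, 0.0]
contact_force: [-2.9, -0.2, 5.5]
gripper_width: 0.185
```

```bash
python3 ang.py
```

```text
[ 0.46725171 -0.08831512  0.09848294] [-2.94700431 -0.24392362  5.50353256] [-0.00477468  0.35655689 -0.13669999]
0.10986726231613209 76.17599867190775
yaw 36.465342286602514
```

Request:
carry_out([
  [[0,0,-0.2,-0.033,-0.036,0,-1],[0,0,0,0,0,0,-1]],
])

```text
time: 45.48
tool_pos: [0.4665, -0.0881, 0.0985]
tool_rot: [0.001, 0.947, 0.321, 0.002]
contact_force: [5.1, -1.8, 1.5]
gripper_width: 0.188
```

Request:
carry_out([
  [[0,0,-0.2,-0.035,-0.037,0,-1],[0,0,0,0,0,0,-1]],
])

```text
time: 45.65
tool_pos: [0.4665, -0.0882, 0.0986]
tool_rot: [0.003, 0.944, 0.329, 0.004]
contact_force: [14.3, -3.1, -5.6]
gripper_width: 0.191
```

Request:
carry_out([
  [[0,0,-0.1,-0.035,-0.037,0,-1],[0,0,0,0,0,0,-1]],
])

```text
time: 45.82
tool_pos: [0.4664, -0.0882, 0.0986]
tool_rot: [0.004, 0.943, 0.333, 0.007]
contact_force: [23.2, -3.4, -12.5]
gripper_width: 0.19
```

```bash
python3 ang.py
```

```text
[ 0.46644237 -0.0881883   0.09860913] [ 23.22481162  -3.39601137 -12.48869965] [-0.69554187 -3.2248897  -0.73149119]
0.10980005680172128 76.60191105202951
yaw 38.862320961407725
```

Request:
carry_out([
  [[0,0,0,0,0,0,0.0],[0,0,0,0,0,0,0.0],[0,0,0,0,0,0,0.0],[0,0,0,0,0,0,0.0],[0,0,0,0,0,-0.6,0.0],[0,0,0,0,0,-0.9,0.0],[0,0,0,0,0,-0.9,0.0],[0,0,0,0,0,0,0.0]],
])

```text
time: 46.48
tool_pos: [0.4648, -0.0882, 0.2021]
tool_rot: [0.004, 0.943, 0.334, 0.005]
contact_force: [0.9, -1.0, 2.1]
gripper_width: 0.501
```

Request:
carry_out([
  [[0,0,1,0,0,0,-1],[0,0,1,0,0,0,-1],[0,0,1,0,0,0,-1],[0,0,1,0,0,0,-1],[0,0,1,0,0,0,-1],[0,0,1,0,0,0,-1],[0,0,1,0,0,0,-1],[0,0,0.77,0,0,0,-1]],
])

```text
time: 47.15
tool_pos: [0.4607, -0.0868, 0.1934]
tool_rot: [-0.0, 1.0, -0.001, -0.0]
contact_force: [1.0, 0.2, -0.3]
gripper_width: -0.003
```

```bash
python3 ang.py; python3 - <<'E'
from h import *
f=grab_frame('side');a=f['frame']
cv2.imwrite('pics/s13.png',cv2.resize(a[130:240,230:370][:,:,::-1],None,fx=5,fy=5,interpolation=cv2.INTER_CUBIC))
f=grab_frame('top');a=f['frame'];c=cloud(f)
cv2.imwrite('pics/t13.png',cv2.resize(a[180:260,260:420][:,:,::-1],None,fx=5,fy=5,interpolation=cv2.INTER_CUBIC))
E
```

```text
[ 0.46072928 -0.08675386  0.1933745 ] [ 0.95191827  0.16808165 -0.3168031 ] [-0.02315083  0.05935682 -0.00687648]
0.11002941423337166 79.67047752612521
yaw -0.06117827709854232
```

View pics/s13.png

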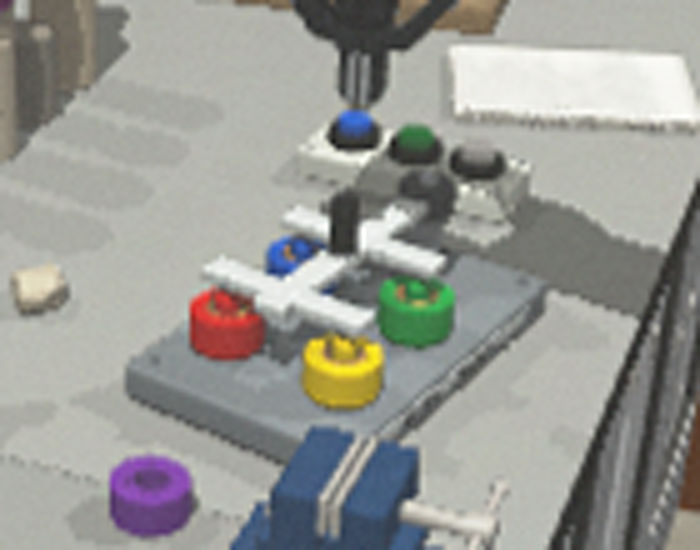

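View pics/t13.png

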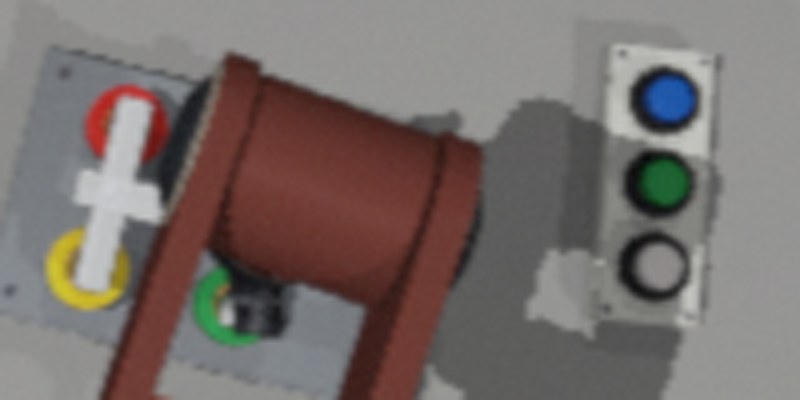

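```bash
python3 - <<'E'
from h import *
f=grab_frame('top');a=f['frame'];c=cloud(f);hsv=cv2.cvtColor(a,cv2.COLOR_RGB2HSV)
for n,m in(('blue',cv2.inRange(hsv,(105,110,40),(125,255,255))),('green',cv2.inRange(hsv,(55,110,40),(85,255,255))),('white',cv2.inRange(hsv,(0,0,70),(180,60,255)))):
    k=(m>0)&(c[...,2]>.041)&(c[...,2]<.056)&(c[...,0]>.4)&(c[...,0]<.6)&(c[...,1]<-.33)&(c[...,1]>-.41)
    z=np.percentile(c[k][:,2],80);ys,xs=np.where(k)
    W=np.array([ray(f,u,v,z)[:2] for u,v in zip(xs,ys)],np.float32)
    print(n,k.sum(),z,cv2.minEnclosingCircle(W),W.mean(0))
E
```

```text
blue 65 0.05031465402632631 ((0.547588050365448, -0.37154868245124817), 0.014340577647089958) [ 0.54766375 -0.3720614 ]
green 64 0.05019091832360214 ((0.49592313170433044, -0.3679197430610657), 0.013748600147664547) [ 0.49600628 -0.36815494]
white 76 0.04926990188732461 ((0.4982666075229645, -0.3697071671485901), 0.06938453763723373) [ 0.4491812  -0.36457512]
```

Request:
carry_out([
  [[0,0,0,-0.05,0.87,0,-1],[0,0,0,-0.05,0.87,0,-1],[0,0,0,-0.05,0.87,0,-1],[0,0,0,-0.05,0.87,0,-1],[0,0,0,-0.05,0.87,0,-1],[0,0,0,-0.05,0.87,0,-1],[0,0,0,-0.05,0.87,0,-1],[0,0,0,-0.06,0.84,0,-1]],
])

```text
time: 47.97
tool_pos: [0.445, -0.3659, 0.1937]
tool_rot: [-0.0, 1.0, 0.002, -0.0]
contact_force: [1.4, 0.8, -0.3]
gripper_width: 0.001
```

Request:
carry_out([
  [[0,0,0,0,0,0.9,-1],[0,0,0,0,0,0.9,-1],[0,0,0,0,0,0.9,-1],[0,0,0,0,0,0.3,-1],[0,0,0,0,0,0,-1],[0,0,0,0,0,0,-1],[0,0,0,0,0,0,-1],[0,0,0,0,0,0,-1]],
])

```text
time: 48.63
tool_pos: [0.4471, -0.3656, 0.0772]
tool_rot: [0.002, 1.0, 0.002, 0.002]
contact_force: [-0.4, -1.1, -0.3]
gripper_width: 0.003
```

```bash
python3 ang.py; python3 - <<'E'
from h import *
f=grab_frame('side');a=f['frame']
cv2.imwrite('pics/s14.png',cv2.resize(a[120:210,260:370][:,:,::-1],None,fx=6,fy=6,interpolation=cv2.INTER_CUBIC))
E
```

```text
[ 0.44712614 -0.36559115  0.07720787] [-0.37828849 -1.06070749 -0.28622497] [-0.01714282  0.0250301   0.02562096]
0.17070111095870272 -87.94332206578791
yaw 0.19865768863560868
```

View pics/s14.png

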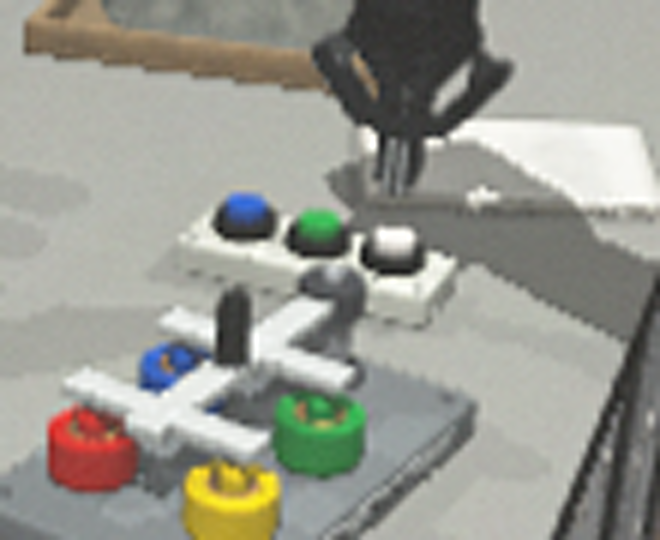

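Request:
carry_out([
  [[0,0,0,-0.07,-0.03,0.4,-1],[0,0,0,0,0,0.3,-1],[0,0,0,0,0,0,-1],[0,0,0,0,0,0,-1],[0,0,0,0,0,0,-1]],
])

```text
time: 49.1
tool_pos: [0.4428, -0.3629, 0.0466]
tool_rot: [-0.0, 1.0, 0.001, -0.0]
contact_force: [-2.8, 0.7, 2.5]
gripper_width: -0.001
```

Request:
carry_out([
  [[0,0,0,0,0,0.1,-1],[0,0,0,0,0,0.1,-1],[0,0,0,0,0,0,-1],[0,0,0,0,0,0,-1],[0,0,0,0,0,0,-1]],
])

```text
time: 49.52
tool_pos: [0.4434, -0.3636, 0.0418]
tool_rot: [0.0, 1.0, 0.002, 0.0]
contact_force: [-7.5, 7.3, 21.5]
gripper_width: -0.005
```

Request:
carry_out([
  [[0,0,0,0,0,-0.4,-1],[0,0,0,0,0,-0.9,-1],[0,0,0,0.85,0.06,0,-1],[0,0,0,0.85,0.06,0,-1],[0,0,0,0.85,0.06,0,-1],[0,0,0,0,0,0,-1],[0,0,0,0,0,0,-1],[0,0,0,0,0,0,-1]],
])

```text
time: 50.18
tool_pos: [0.5442, -0.3696, 0.0891]
tool_rot: [-0.0, 1.0, 0.002, -0.001]
contact_force: [-0.3, -0.9, -0.9]
gripper_width: 0.004
```

Request:
carry_out([
  [[0,0,0,0,0,0,-1],[0,0,0,0,0,0,-1],[0,0,0,0,0,0,-1],[0,0,0,0,0,0,-1]],
])

```text
time: 50.52
tool_pos: [0.5441, -0.37, 0.0901]
tool_rot: [0.0, 1.0, 0.001, 0.0]
contact_force: [0.3, -0.3, 0.3]
gripper_width: -0.001
```

```bash
python3 ang.py; python3 - <<'E'
from h import *
f=grab_frame('side');a=f['frame']
cv2.imwrite('pics/s15.png',cv2.resize(a[120:210,260:370][:,:,::-1],None,fx=6,fy=6,interpolation=cv2.INTER_CUBIC))
E
```

```text
[ 0.54406635 -0.37001277  0.09007712] [ 0.3308036  -0.29076779  0.34574645] [ 0.01308624  0.0035581  -0.011815  ]
0.20310623592163915 -59.50584731611413
yaw 0.1189704070918204
```

View pics/s15.png

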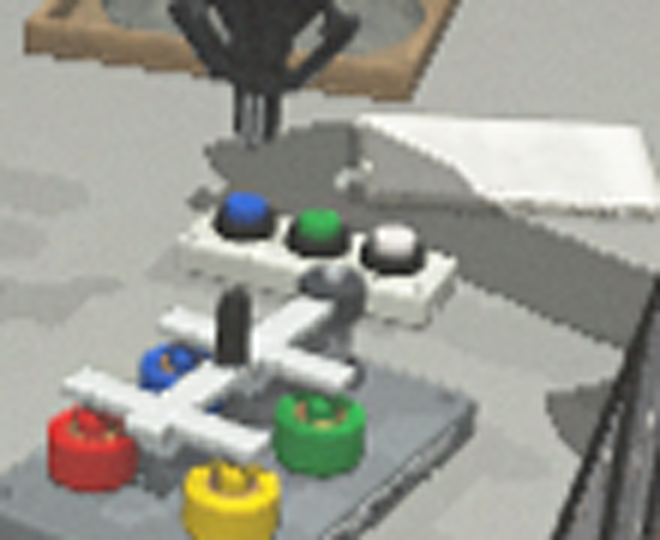

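Request:
carry_out([
  [[0,0,0,0.08,0.04,0.4,-1],[0,0,0,0,0,0.4,-1],[0,0,0,0,0,0.2,-1],[0,0,0,0,0,0,-1],[0,0,0,0,0,0,-1],[0,0,0,0,0,0,-1]],
])

```text
time: 51.07
tool_pos: [0.5482, -0.3718, 0.0508]
tool_rot: [0.0, 1.0, 0.001, 0.0]
contact_force: [0.1, 0.4, 0.1]
gripper_width: -0.001
```

Request:
carry_out([
  [[0,0,0,0,0,0.1,-1],[0,0,0,0,0,0.1,-1],[0,0,0,0,0,0.05,-1],[0,0,0,0,0,0,-1],[0,0,0,0,0,0,-1],[0,0,0,0,0,0,-1]],
])

```text
time: 51.57
tool_pos: [0.549, -0.3724, 0.042]
tool_rot: [0.001, 1.0, 0.001, 0.001]
contact_force: [-0.4, 0.4, 7.0]
gripper_width: 0.0
```

Request:
carry_out([
  [[0,0,0,0,0,0.06,-1],[0,0,0,0,0,0,-1],[0,0,0,0,0,0,-1],[0,0,0,0,0,0,-1]],
])

```text
time: 51.9
tool_pos: [0.5491, -0.3724, 0.0418]
tool_rot: [0.001, 1.0, 0.001, 0.001]
contact_force: [-5.3, 3.8, 16.5]
gripper_width: -0.001
```

Request:
carry_out([
  [[0,0,0,0,0,-0.4,-1],[0,0,0,0,0,-0.9,-1],[0,0,0,-0.66,-0.05,0,-1],[0,0,0,-0.66,-0.05,0,-1],[0,0,0,0,0,0,-1],[0,0,0,0,0,0,-1],[0,0,0,0,0,0,-1],[0,0,0,0,0,0,-1]],
])

```text
time: 52.57
tool_pos: [0.4957, -0.3676, 0.0894]
tool_rot: [0.0, 1.0, 0.002, 0.0]
contact_force: [-0.1, 0.3, 0.7]
gripper_width: 0.001
```

Request:
carry_out([
  [[0,0,0,0,0,0,-1],[0,0,0,0,0,0,-1],[0,0,0,0,0,0,-1],[0,0,0,0,0,0,-1]],
])

```text
time: 52.9
tool_pos: [0.4954, -0.3676, 0.0894]
tool_rot: [-0.0, 1.0, 0.002, -0.0]
contact_force: [0.2, 0.8, 0.0]
gripper_width: -0.001
```

Request:
carry_out([
  [[0,0,0,0.02,0.01,0.4,-1],[0,0,0,0,0,0.4,-1],[0,0,0,0,0,0.2,-1],[0,0,0,0,0,0,-1],[0,0,0,0,0,0,-1],[0,0,0,0,0,0,-1]],
])

```text
time: 53.4
tool_pos: [0.4963, -0.3684, 0.0503]
tool_rot: [0.0, 1.0, 0.001, 0.0]
contact_force: [-0.7, 0.5, 0.1]
gripper_width: 0.002
```

Request:
carry_out([
  [[0,0,0,0,0,0.1,-1],[0,0,0,0,0,0.1,-1],[0,0,0,0,0,0.08,-1],[0,0,0,0,0,0,-1],[0,0,0,0,0,0,-1],[0,0,0,0,0,0,-1]],
])

```text
time: 53.9
tool_pos: [0.497, -0.3691, 0.0419]
tool_rot: [0.001, 1.0, 0.001, 0.001]
contact_force: [-4.6, 4.0, 14.0]
gripper_width: 0.001
```

Bottomed at the same depth. Retreat and check.

Request:
carry_out([
  [[0,0,0,0,0,-0.4,-1],[0,0,0,0,0,-0.9,-1],[0,0,0,0,0,-0.9,-1],[0,0,0,0,0,-0.9,-1],[0,0,0,0,0.5,-0.5,-1],[0,0,0,0,0.8,0,-1],[0,0,0,0,0.8,0,-1],[0,0,0,0,0,0,-1]],
])

```text
time: 54.57
tool_pos: [0.4954, -0.4567, 0.1829]
tool_rot: [0.002, 1.0, -0.0, 0.0]
contact_force: [-0.9, 0.3, -0.2]
gripper_width: 0.001
```

```bash
python3 ang.py; python3 - <<'E'
from h import *
f=grab_frame('side');a=f['frame']
cv2.imwrite('pics/s16.png',cv2.resize(a[120:330,130:390][:,:,::-1],None,fx=2.9,fy=2.8,interpolation=cv2.INTER_CUBIC))
f=grab_frame('top');a=f['frame'];c=cloud(f)
cv2.imwrite('pics/t16.png',cv2.resize(a[130:270,220:420][:,:,::-1],None,fx=4,fy=4,interpolation=cv2.INTER_CUBIC))
m=(np.abs(c[...,0]-.467)<.05)&(np.abs(c[...,1]+.088)<.05)&(c[...,2]>.118)&(c[...,2]<.135)
ys,xs=np.where(m);P=np.array([ray(f,u,v,.127)[:2] for u,v in zip(xs,ys)],np.float32)
k=cv2.minEnclosingCircle(P);print('knob',k);v=np.array(k[0])-[.441,-.195];print(np.hypot(*v),np.degrees(np.arctan2(v[1],v[0])))
E
```

```text
[ 0.49542882 -0.45668422  0.18289714] [-0.91285662  0.33910833 -0.21637676] [0.00737527 0.0417141  0.03512595]
0.267284733818892 -78.25033015164192
yaw -0.03736402410615702
knob ((0.46614861488342285, -0.08879727125167847), 0.008863696828484535)
0.10913969224871527 76.67785079402044
```

View pics/s16.png

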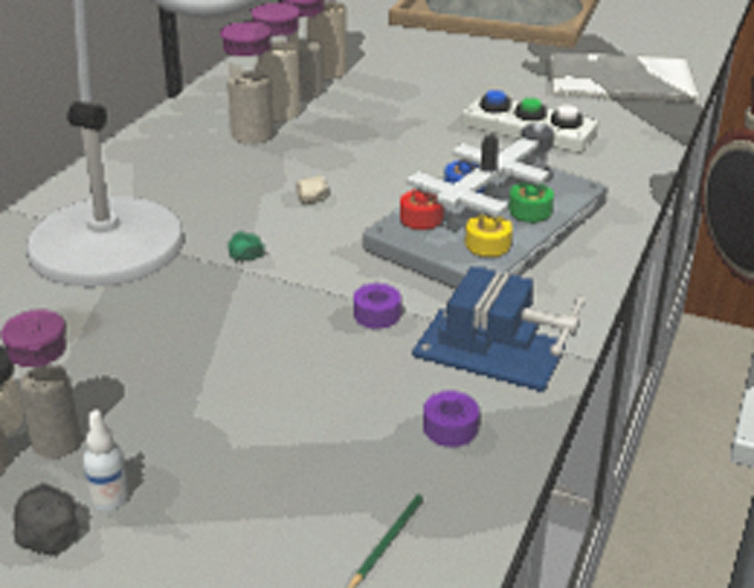

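View pics/t16.png

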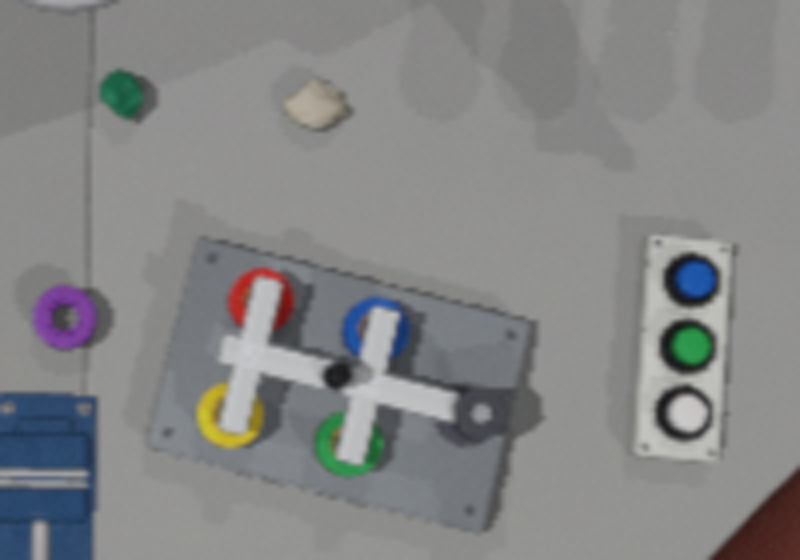

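```bash
python3 -c "
from plant import ticket
print(ticket.job_done())"
```

```text
the job is handed in; nothing more can be done
None
```

The label dispenser is set up as asked, and I handed the job in at about 55 s of the 200 s allowed.

- **Keeper arm:** I swung it back until it hit the stop (about 17 N), then home again after the rolls were on (about 23 N at the stop). It travelled 126.5° between the stops, which matches 2.2 rad. In the last picture it stands at 76.7°, against a dispenser axis of 76.4°.
- **Rolls:** All four were present, and each went onto the spindle of its own colour. Before closing the arm, the top camera put every roll top within 0.5 mm of 60 mm, so all four sat flat on their collars.
- **Buttons:** I pressed white, blue and green in that order. Each bottomed at a tool height of 42 mm, with 22, 17 and 14 N (5 N is needed).
- **Untouched items:** The two purple rolls, the stones and the dropper bottle appear unmoved in the final pictures. The robot is clear of everything.

**Discrepancies:**
- The side camera read up to about 4 mm off in y compared with the top camera, so I placed the rolls mainly by the top camera and the measured tool position.
- After the last placing, the yellow roll read about 2 mm to one side on its spindle. That is within the bore's play, and it was still flat.

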